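# Put the washed cutlery away in the cutlery tray

## Robot

A 7-joint arm with a two-finger parallel gripper is mounted at the origin on a cart in front of the work surface, level with it; the furniture and walls round the work are solid. World frame = base frame: x ahead of the robot, y to its left, z up, the work surface at z = 0. Lengths are in mm, angles in rad, forces in N, time in s.
With the tool pointing down it reaches from about 350 to 900 mm from the base axis. Payload 7.2 kg.
Tool frame: the origin (TCP) lies on the centre line of the jaws, within the pads' length; the fingertips stand 19 mm ahead of it and the grasp point (between the pads) is the TCP (arm.finger_overhang is the distance from the TCP to the fingertips, in mm); z points along the fingers, y is the direction in which the jaws open and shut (so a half turn about z gives the same grasp; the last joint's range is limited). The gripper opens to 88 mm and grips with 3 to 60 N. Pads are 20 mm wide; open, the fingers measure 115 mm over their backs; the gripper's body (75 mm by 178 mm) begins 61 mm behind the grasp point.
Start: joints at [-1.229, 0.411, -0.013, 1.596, 0.006, 1.134, -0.082], TCP at [249.025, 573.249, 241.653] pointing down, gripper open.
Joint ranges: [-2.95, 2.95], [-0.29, 1.99], [-1.47, 1.44], [0.14, 2.54], [-1.03, 4.17], [0.13, 1.85], [-2.86, 2.86]. Speed limits (rad/s): [2.39, 2.39, 3.01, 3.01, 3.14, 3.14, 3.14].

## Interface

Orientations are given as a unit quaternion [w, x, y, z].
In Python, from bench import monitor, grab_frame, workorder, arm gives the robot as it stands. The module is installed in compiled form; this text tells all that it offers.
- The arm moves only by the tool send_rows, never from a script. Its argument "deltas" is text: rows parted by semicolons, each of 7 numbers parted by spaces: the shift along the tool's x, y, z in m, then the turn, a rotation vector about the tool's x, y, z in rad, then the finger opening in m, from 0 to 0.0878. A call has 1 to 5 rows; each row is the pose to reach, as a shift and turn from the pose commanded when the call began, along the tool's axes at that moment; what a row does not reach only later rows make up. A row lasts 1/12 s, in which the tool goes at most 41.7 mm and 7.16 degrees, less where a joint would pass 70% of its speed; a pose out of reach is approached as far as the arm can. A call with a gripper value outside its range is refused whole. The fingers move at their own pace and stop on an object; "squeeze" is the grip in N (left out, the last holds). Time passes only in rows, so rows that repeat a pose let the fingers close. It gives the time, the measured TCP pose, the force and the opening at its end, in the units of the state.
- monitor.get_state(): the state, without advancing time (a new reading comes with each control period).
- grab_frame(name): name is "scene" or "side" or "wrist"; returns a dict with "image" (384x512x3 uint8, red, green, blue), "z_map" (384x512 float32, mm along the optical axis (not along the pixel's ray), 0 where there is no reading), "camera_matrix" (3x3 intrinsics, pixels), "T" (4x4, takes a point from camera to world coordinates); the wrist camera has in their place "tool_from_camera" (4x4, takes a point from camera to tool coordinates, whose origin is the TCP and whose axes are the flange's). Camera axes: x right, y up, looking along -z (the intrinsics and any distortion apply to the point x, -y, -z); pixel columns grow to the right and rows downward; lengths in mm; the calibration is good to about 2 mm. A picture is of the moment at which its call begins: read the wrist's pose just before it.
- workorder.hand_in(): hands the job in, once; it reports no verdict.
The state is a dict: "clock": time; "joint_positions": joint angles; "qvel": joint speeds; "effort": joint torques, N m; "tool_pos": TCP position; "tcp_rot": TCP orientation; "ft_force": force on the tool from outside, world axes, zero at the start; "ft_torque": the same for the moment, N m; "width": finger opening in mm.
Only numpy, scipy, OpenCV 4.12 (cv2) and the standard library are available. Lean on these libraries where they do the work, as an engineer would, in place of code of your own. Each camera call takes 0.05 s, during which the arm holds its last target.

## Task

Put the washed cutlery that lies on the worktop away in the wooden cutlery tray: the fork and the table spoon in the long bays, each in the bay where one of its own kind already lies, and both teaspoons in the short bay across the tray's end. Each piece must lie down inside its bay. The tea strainer and the wooden cooking spoon do not belong in the tray: leave them where they are.

Things in the scene. Friction and masses are not known exactly. Their poses are not given: they have to be found in the camera images.
- cutlery_tray: Wooden cutlery tray standing fixed on the worktop, 316 mm long, 176 mm wide, 30 mm high; origin at the centre of its underside, x along its length, y across, z up. Walls 6 mm, floor 5 mm thick; the end walls dip to 20 mm in the middle. Two long bays side by side, each 218 mm (x) by 79 mm (y), centres at x = +43 mm, y = +42.5 and y = -42.5 mm; one short bay across the end, 80 mm (x) by 164 mm (y), centre at x = -112 mm, y = 0.
- fork_centre (a point): Table fork with a red handle, 195 x 26 x 14 mm, 40 g, loose on the worktop, to be put away. Origin of this point: its centre, half-way up; x axis along its length (tines to one end, handle to the other); z up. It can be pinched across its width near the middle; there it is about 23 mm wide.
- spoon_centre (a point): Table spoon, plain steel, 194 x 39 x 17 mm, 45 g, loose on the worktop, to be put away. Origin of this point: its centre, half-way up; x axis along its length; z up. It can be pinched across its width near the middle; there it is about 29 mm wide.
- teaspoon_a_centre (a point): Teaspoon with a pale blue handle, 138 x 27 x 13 mm, 20 g, loose on the worktop, to be put away. Origin of this point: its centre, half-way up; x axis along its length; z up. It can be pinched across its width near the middle; there it is about 21 mm wide.
- teaspoon_b_centre (a point): A second teaspoon, the same as teaspoon_a, loose on the worktop, to be put away. Point and axes as for teaspoon_a.
- stored_fork_centre (a point): Fork of the same kind as the loose one, already lying in one of the two long bays, towards the bay's +y wall (tray axes); it stays put and marks the bay for forks. Origin of this point: its centre, half-way up; x axis along its length; z up.
- stored_spoon_centre (a point): Table spoon of the same kind as the loose one, already lying in the other long bay, towards its +y wall (tray axes); it stays put and marks the bay for table spoons. Origin of this point: its centre, half-way up; x axis along its length; z up.
- strainer_centre (a point): Tea strainer: round steel mesh bowl 73 mm across on a thin red handle, 187 mm long along its y axis (bowl at +y), 32 mm high, loose on the worktop among the cutlery. Not cutlery: leave it. The point is its centre, half-way up.
- wooden_spoon_centre (a point): Pale wooden cooking spoon with a round bowl (53 mm), 240 mm long along its x axis, loose on the worktop; too long for the tray: leave it. The point is its middle, 8 mm above its underside.

How it is judged:
By the outcome, as a careful person would: the job done as asked, in the order asked, and still so for the second after the job is handed in, with the robot touching nothing.
It also fails if it takes over 112 s, if anything falls off the work surface, if the arm or the gripper's body presses on something with over 40 N, if the wrist force passes 120 N, or if a joint passes its speed limit or range.

## Working session

There is one attempt and no reset: what is moved stays moved. The work goes in short steps, Python scripts to look and compute and a tool call to move; the robot and the scene stay as the last step left them, time stands still between calls to the robot, and variables do not carry over. Pictures are saved under pics/ and viewed, and the job is handed in when it is done.

Besides the shell and the picture viewer there is one more tool, called as name(argument=value, ...) on one line, values as JSON. send_rows: Moves the arm, as the interface text tells. Its arguments: {"type":"object","properties":{"deltas":{"type":"string"},"squeeze":{"type":"number"}},"required":["deltas"]}

```bash
mkdir -p pics
python3 - <<'E'
from bench import monitor, grab_frame, workorder, arm
import cv2,numpy as np
s=monitor.get_state();print(s)
for n in ["scene","side","wrist"]:
    f=grab_frame(n); cv2.imwrite(f"pics/{n}0.png",f["image"][:,:,::-1]); np.savez(f"{n}0.npz",**f)
    print(n,f["camera_matrix"].tolist(),f.get("T",f.get("tool_from_camera")).round(3).tolist(),[k for k in f])
E
```

```text
{'clock': 0.0, 'joint_positions': array([-1.22920457,  0.41188521, -0.01268894,  1.59705778,  0.00562288,
        1.13427875, -0.0822067 ]), 'qvel': array([ 0.00072794,  0.00111883, -0.00087759,  0.00079741,  0.00075225,
       -0.00136785,  0.00150288]), 'effort': array([ 3.90671858e-05, -5.87941253e+01,  6.41892739e-01, -2.91087806e+01,
       -5.37896901e-02,  1.80296449e-02,  1.96408128e-04]), 'tool_pos': array([248.87718291, 572.79003141, 240.81270711]), 'tcp_rot': array([-9.15114351e-05,  2.03461952e-01,  9.79082529e-01, -7.91507484e-04]), 'ft_force': array([-0.37282419, -0.25812561, -0.25127334]), 'ft_torque': array([ 0.0212654 , -0.00368283, -0.03070571]), 'width': 88.23921078984745}
scene [[421.04576736841653, 0.0, 254.01486212586053], [0.0, 421.04576736841653, 182.95705112465322], [0.0, 0.0, 1.0]] [[0.837, 0.41, -0.362, 114.607], [-0.547, 0.604, -0.58, -712.426], [-0.019, 0.683, 0.73, 885.779], [0.0, 0.0, 0.0, 1.0]] ['image', 'z_map', 'camera_matrix', 'T']
side [[383.56100256018476, 0.0, 248.35458229814992], [0.0, 383.56100256018476, 189.62385634154262], [0.0, 0.0, 1.0]] [[-1.0, 0.009, -0.005, 535.639], [-0.009, -0.372, 0.928, 1034.792], [0.007, 0.928, 0.372, 490.13], [0.0, 0.0, 0.0, 1.0]] ['image', 'z_map', 'camera_matrix', 'T']
wrist [[271.93025553200926, 0.0, 256.4888384664485], [0.0, 271.93025553200926, 186.2379243195883], [0.0, 0.0, 1.0]] [[0.0, 0.966, 0.258, 69.637], [1.0, -0.0, -0.0, 0.87], [0.0, 0.258, -0.966, -143.558], [0.0, 0.0, 0.0, 1.0]] ['image', 'z_map', 'camera_matrix', 'tool_from_camera']
```

View pics/scene0.png

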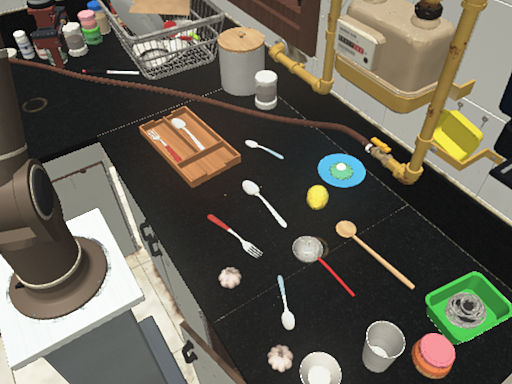

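View pics/side0.png

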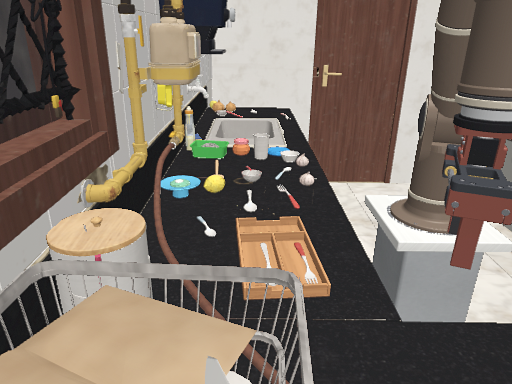

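View pics/wrist0.png

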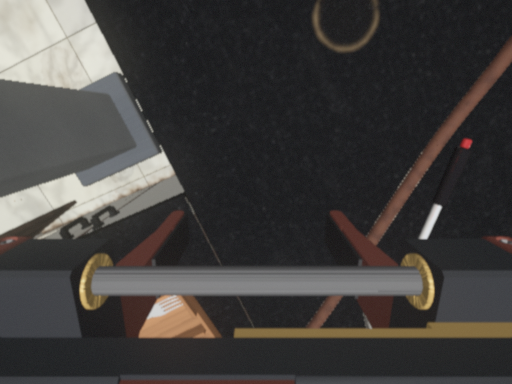

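```bash
cat > h.py <<'E'
import numpy as np,cv2
def pts(f,T=None):
    z=f["z_map"];K=f["camera_matrix"];T=f["T"] if T is None else T
    v,u=np.mgrid[:z.shape[0],:z.shape[1]]
    P=np.stack([(u-K[0,2])/K[0,0]*z,-(v-K[1,2])/K[1,1]*z,-z],-1)
    return P@T[:3,:3].T+T[:3,3]
def ray(f,u,v,zp,T=None):
    K=f["camera_matrix"];T=f["T"] if T is None else T
    d=T[:3,:3]@np.array([(u-K[0,2])/K[0,0],-(v-K[1,2])/K[1,1],-1]);o=T[:3,3]
    return o+d*(zp-o[2])/d[2]
def topdown(f,zp,x0,x1,y0,y1,s,T=None):
    """rectify image onto plane z=zp; px row -> x decreasing, col -> y decreasing (top view, robot at the bottom)"""
    K=f["camera_matrix"];T=f["T"] if T is None else T
    h=int((x1-x0)/s);w=int((y1-y0)/s)
    X,Y=np.meshgrid(np.arange(h)*-s+x1,np.arange(w)*-s+y1,indexing='ij')
    C=(np.stack([X,Y,np.full_like(X,zp)],-1)-T[:3,3])@T[:3,:3]
    u=K[0,0]*C[...,0]/-C[...,2]+K[0,2];v=K[1,1]*-C[...,1]/-C[...,2]+K[1,2]
    return cv2.remap(f["image"],u.astype(np.float32),v.astype(np.float32),cv2.INTER_CUBIC)
E
python3 - <<'E'
from h import *
for n,zp in (("scene",5),("side",5)):
    f=np.load(n+"0.npz")
    im=topdown(f,zp,300,850,-450,550,1.25)
    for y in range(-400,501,100): cv2.putText(im,str(y),(int((550-y)/1.25),10),0,.35,(255,255,0),1);cv2.line(im,(int((550-y)/1.25),0),(int((550-y)/1.25),440),(90,90,0),1)
    for x in range(300,851,100): cv2.putText(im,str(x),(0,int((850-x)/1.25)),0,.35,(255,255,0),1);cv2.line(im,(0,int((850-x)/1.25)),(800,int((850-x)/1.25)),(90,90,0),1)
    cv2.imwrite(f"pics/top_{n}.png",im[:,:,::-1])
E
```

```text
(no output)
```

View pics/top_scene.png

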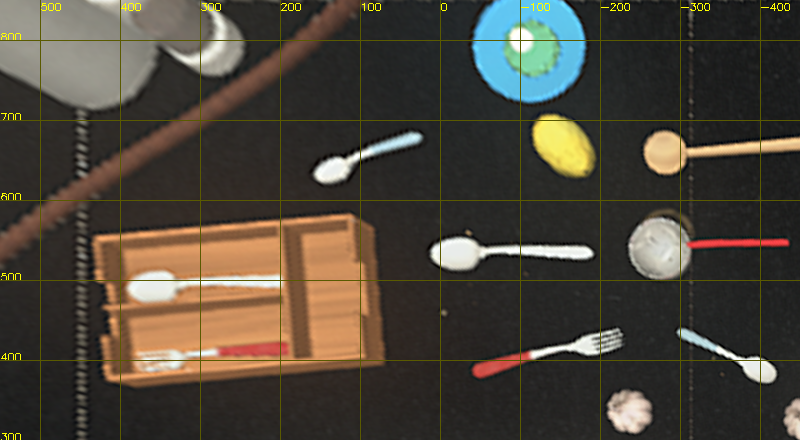

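View pics/top_side.png

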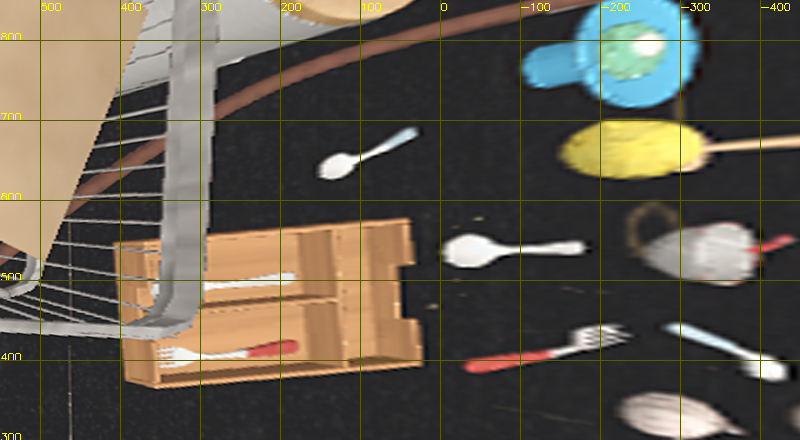

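```bash
cat > seg.py <<'E'
from h import *
def seg(f,T=None,zmin=3.0,verbose=True):
    P=pts(f,T);im=f["image"].astype(int)
    ok=(f["z_map"]>0)&(P[...,0]>300)&(P[...,0]<850)&(P[...,1]>-450)&(P[...,1]<550)&(P[...,2]<60)
    m=(ok&(im.max(-1)>75)).astype(np.uint8)
    n,l,st,c=cv2.connectedComponentsWithStats(m,connectivity=8)
    for i in range(1,n):
        if st[i,4]<60: continue
        q=P[l==i];mu=q.mean(0);_,_,V=np.linalg.svd(q[:,:2]-mu[:2],full_matrices=False)
        t=(q[:,:2]-mu[:2])@V[0];s=(q[:,:2]-mu[:2])@V[1]
        mid=mu[:2]+V[0]*(t.max()+t.min())/2
        print(i,st[i].tolist(),"mid",mid.round(1),"dir",V[0].round(3),"len",np.ptp(t).round(1),"wid",np.ptp(s).round(1),"z",np.percentile(q[:,2],[5,50,95]).round(1),"col",im[l==i].mean(0).round())
        e=np.linspace(t.min(),t.max(),9)
        if np.ptp(t)<260: print("    z prof",[(round(float(np.median(q[(t>=a)&(t<=b)][:,2])),1),round(float(np.median(s[(t>=a)&(t<=b)])),1)) for a,b in zip(e[:-1],e[1:]) if ((t>=a)&(t<=b)).any()])
    return P,l
if __name__=="__main__":
    for n in("scene","side"):
        print(n);seg(np.load(n+"0.npz"))
E
python3 seg.py
```

```text
scene
1 [218, 72, 60, 38, 857] mid [747.7 387.7] dir [ 0.321 -0.947] len 296.8 wid 91.9 z [-0.7 27.3 56.1] col [141. 139. 129.]
2 [162, 88, 137, 36, 680] mid [670.3 325.9] dir [ 0.496 -0.868] len 530.6 wid 69.1 z [ 5.4 16.8 49. ] col [104.  73.  60.]
11 [138, 105, 103, 83, 4472] mid [468.6 256.6] dir [ 0.073 -0.997] len 360.6 wid 192.3 z [ 1.4  7.1 29.7] col [181. 129.  90.]
32 [245, 140, 39, 19, 183] mid [655.6  93.6] dir [ 0.376 -0.927] len 141.4 wid 27.4 z [-2.5  4.5 13.1] col [183. 195. 193.]
    z prof [(4.8, 2.3), (2.0, -1.6), (3.9, -0.6), (8.8, -0.5), (7.9, -1.3), (9.5, 0.9), (6.7, 0.6), (4.3, 1.0)]
33 [317, 153, 49, 35, 1319] mid [ 763.1 -119.7] dir [ 0.004 -1.   ] len 168.3 wid 132.9 z [37.2 44.  51.5] col [106. 193. 215.]
    z prof [(-0.1, 10.8), (44.2, -5.8), (43.7, 1.5), (43.2, -5.5), (45.1, -8.1), (45.0, -5.8), (42.8, 1.8), (44.7, 0.8)]
34 [242, 180, 45, 48, 411] mid [534.6 -84.4] dir [ 0.021 -1.   ] len 205.8 wid 39.1 z [-1.8  5.2 15.6] col [210. 213. 206.]
    z prof [(7.1, -1.4), (3.9, 1.5), (5.0, -0.2), (15.1, 0.9), (14.3, 0.5), (10.9, -0.9), (5.6, -0.3), (2.8, -0.5
[... 4787 characters left out ...]
, 90] mid [458.2 395.8] dir [-1.    -0.021] len 20.6 wid 13.6 z [ 0.6 10.  19.8] col [177. 129.  89.]
    z prof [(8.9, 0.6), (11.9, 0.5), (13.1, 0.5), (15.7, 0.0), (10.1, 0.0), (10.4, 0.2), (8.0, 0.1), (5.8, -0.0)]
39 [199, 292, 14, 25, 189] mid [621.6 436.3] dir [-0.46   0.888] len 72.4 wid 17.7 z [ 9.9 17.2 19.5] col [118.  82.  69.]
    z prof [(16.2, -4.6), (18.2, -1.5), (17.7, 1.8), (17.2, 2.5), (17.5, -0.1), (16.8, 1.2), (16.5, 0.1), (15.5, 0.4)]
51 [214, 309, 12, 12, 64] mid [592.9 471.1] dir [-0.599  0.801] len 37.6 wid 13.5 z [16.3 18.3 20.2] col [120.  84.  71.]
    z prof [(16.3, -5.4), (19.1, -2.2), (18.7, 0.6), (17.8, 2.3), (18.7, 1.7), (17.7, -1.5), (18.7, -0.6), (18.5, -1.5)]
```

Run:
```python
from h import *
for n in("scene","side"):
    f=np.load(n+"0.npz");P=pts(f);im=f["image"].astype(int)
    m=(P[...,0]>350)&(P[...,0]<600)&(P[...,1]>50)&(P[...,1]<460)&(P[...,2]>26)&(P[...,2]<34)&(im[...,0]>im[...,2]+40)
    q=P[m];print(n,m.sum(),np.median(q[:,2]))
    r=cv2.minAreaRect(q[:,:2].astype(np.float32));print(r,cv2.boxPoints(r).round(1).tolist())
    # image-based: colour mask outline rectified at z=30 for rim
    im2=np.full((384,512),0,np.uint8);im2[m]=255
# stored items: non-wood pixels inside tray
f=np.load("scene0.npz");P=pts(f);im=f["image"].astype(int)
hsv=cv2.cvtColor(f["image"],cv2.COLOR_RGB2HSV)
tr=(P[...,0]>370)&(P[...,0]<570)&(P[...,1]>190)&(P[...,1]<420)
steel=tr&(hsv[...,1]<70)&(hsv[...,2]>130)
red=tr&(im[...,0]>130)&(im[...,1]<70)
for nm,m in(("steel",steel),("red",red)):
    n,l,st,c=cv2.connectedComponentsWithStats(m.astype(np.uint8))
    for i in range(1,n):
        if st[i,4]<15: continue
        q=P[l==i];print(nm,st[i].tolist(),"min",q.min(0).round(),"max",q.max(0).round(),"med",np.median(q,0).round(1))
im=cv2.resize(f["image"][95:195,130:250],(780,600),interpolation=cv2.INTER_CUBIC)
cv2.imwrite("pics/traycrop.png",im[:,:,::-1])
```

```text
scene 592 29.037005482335474
((470.3970947265625, 238.3634033203125), (176.61138916015625, 321.2876281738281), 5.1091814041137695) [[368.1000061035156, 390.5], [396.70001220703125, 70.5], [572.7000122070312, 86.19999694824219], [544.0, 406.20001220703125]]
side 817 29.564523660438283
((474.0798645019531, 240.69802856445312), (175.85595703125, 318.219482421875), 4.951308727264404) [[372.70001220703125, 391.6000061035156], [400.20001220703125, 74.5999984741211], [575.4000244140625, 89.80000305175781], [547.9000244140625, 406.79998779296875]]
steel [171, 118, 34, 32, 224] min [465. 194.   1.] max [508. 394.  32.] med [493.9 317.4  11. ]
steel [148, 130, 19, 16, 84] min [379. 263.   1.] max [411. 374.  30.] med [402.5 330.1   7.2]
```

View pics/traycrop.png

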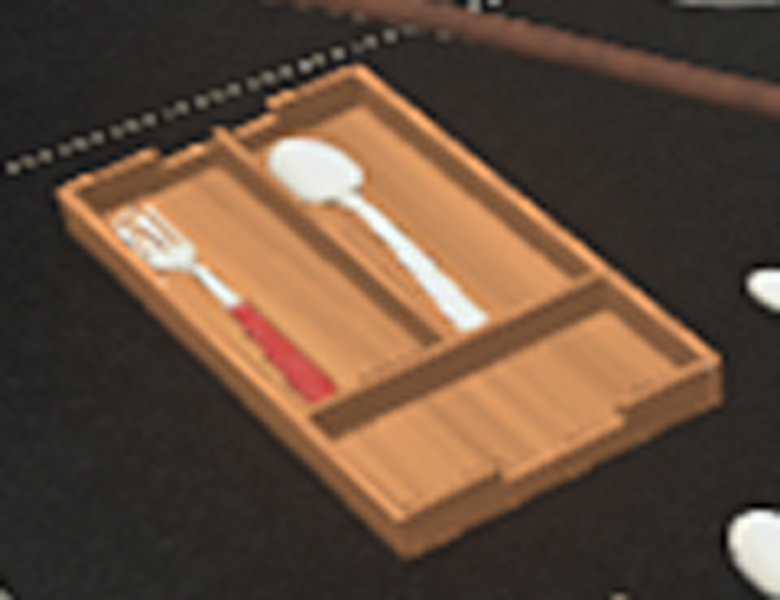

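```bash
cat > plan.py <<'E'
import sys,numpy as np
from scipy.spatial.transform import Rotation as R
from bench import monitor
s=monitor.get_state();q=s["tcp_rot"];Rc=R.from_quat([q[1],q[2],q[3],q[0]])
x=Rc.apply([1,0,0]);yaw=np.degrees(np.arctan2(x[1],x[0]))
print("t",round(s["clock"],2),"pos",s["tool_pos"].round(1),"yaw",round(yaw,2),"tilt",Rc.apply([0,0,1])[:2].round(4),"w",round(s["width"],1),"F",s["ft_force"].round(1),"j",s["joint_positions"].round(2))
if len(sys.argv)>4:
    tx,ty,tz,tyaw=map(float,sys.argv[1:5])
    a=np.radians(tyaw);Rt=R.from_matrix(np.array([[np.cos(a),np.sin(a),0],[np.sin(a),-np.cos(a),0],[0,0,-1]]).astype(float))
    d=Rc.inv().apply(np.array([tx,ty,tz])-s["tool_pos"])/1000
    dy=(tyaw-yaw)
    rv=(Rc.inv()*Rt).as_rotvec()
    print("shift",d.round(4),"rot",rv.round(4),"rows",max(np.linalg.norm(d)/.0417,np.degrees(np.linalg.norm(rv))/7.16).round(1),"dyaw",round(dy,1))
E
python3 plan.py 420 200 200 150; python3 plan.py 409 -131 200 103.6
```

```text
t 0.15 pos [248.9 572.9 241. ] yaw 156.52 tilt [-0.0004 -0.0012] w 87.7 F [ 0.5 -0.6  0.5] j [-1.23  0.41 -0.01  1.6   0.01  1.13 -0.08]
shift [-0.3055 -0.2738  0.0413] rot [-0.0013  0.0002  0.1138] rows 9.9 dyaw -6.5
t 0.15 pos [248.9 572.9 241. ] yaw 156.52 tilt [-0.0004 -0.0012] w 87.7 F [ 0.5 -0.6  0.5] j [-1.23  0.41 -0.01  1.6   0.01  1.13 -0.08]
shift [-0.4273 -0.5818  0.0417] rot [-1.100e-03  7.000e-04  9.236e-01] rows 17.3 dyaw -52.9
```

send_rows(deltas="-0.3055 -0.2738 0.04 0 0 0.3 0.06;-0.3055 -0.2738 0.04 0 0 0.3 0.06;-0.3055 -0.2738 0.04 0 0 0.3 0.06;-0.3055 -0.2738 0.04 0 0 0.3 0.06;-0.3055 -0.2738 0.04 0 0 0.3 0.06", squeeze=10)

```text
clock: 0.57
tool_pos: [335.8, 382.9, 221.1]
tcp_rot: [-0.0, 0.347, 0.938, -0.0]
ft_force: [1.2, -0.3, 0.1]
width: 60.9
```

```bash
python3 plan.py 409 -131 180 103.6
```

```text
t 0.57 pos [335.8 382.9 221.1] yaw 139.33 tilt [-0.0001 -0.0002] w 60.9 F [ 1.2 -0.3  0.1] j [-1.03  0.23  0.1   1.9  -0.03  1.01 -0.06]
shift [-0.3904 -0.342   0.0412] rot [-2.000e-04  1.000e-04  6.236e-01] rows 12.5 dyaw -35.7
```

send_rows(deltas="-0.39 -0.342 0.041 0 0 0.62 0.06;-0.39 -0.342 0.041 0 0 0.62 0.06;-0.39 -0.342 0.041 0 0 0.62 0.06;-0.39 -0.342 0.041 0 0 0.62 0.06;-0.39 -0.342 0.041 0 0 0.62 0.06")

```text
clock: 0.98
tool_pos: [364.5, 177.2, 204.9]
tcp_rot: [-0.0, 0.619, 0.785, 0.0]
ft_force: [1.0, 0.2, 0.4]
width: 60.0
```

```bash
python3 plan.py 409 -131 180 103.6
```

```text
t 0.98 pos [364.5 177.2 204.9] yaw 103.45 tilt [0.     0.0004] w 60.0 F [1.  0.2 0.4] j [-0.86  0.06  0.3   2.15 -0.02  0.93 -0.31]
shift [-0.3101 -0.0284  0.0247] rot [ 0.0001 -0.0004 -0.0026] rows 7.5 dyaw 0.1
```

send_rows(deltas="-0.38 -0.028 0.025 0 0 0 0.06;-0.38 -0.028 0.025 0 0 0 0.06;-0.38 -0.028 0.025 0 0 0 0.06;-0.38 -0.028 0.025 0 0 0 0.06;-0.38 -0.028 0.025 0 0 0 0.06")

```text
clock: 1.4
tool_pos: [399.1, -27.8, 191.5]
tcp_rot: [0.0, 0.617, 0.787, 0.0]
ft_force: [1.0, 0.3, 0.5]
width: 60.0
```

send_rows(deltas="-0.172 -0.02 0.01 0 0 0 0.06;-0.172 -0.02 0.01 0 0 0 0.06;-0.172 -0.02 0.01 0 0 0 0.06;-0.172 -0.02 0.01 0 0 0 0.06;-0.172 -0.02 0.01 0 0 0 0.06")

```text
clock: 1.82
tool_pos: [420.8, -204.3, 181.6]
tcp_rot: [0.002, 0.62, 0.785, -0.001]
ft_force: [0.3, 0.2, -0.3]
width: 59.7
```

```bash
cat > wr.py <<'E'
import sys
from bench import monitor,grab_frame
from h import *
from seg import seg
from scipy.spatial.transform import Rotation as R
tag=sys.argv[1]
s=monitor.get_state();f=grab_frame("wrist")
q=s["tcp_rot"];A=np.eye(4);A[:3,:3]=R.from_quat([q[1],q[2],q[3],q[0]]).as_matrix();A[:3,3]=s["tool_pos"]
T=A@f["tool_from_camera"];print(s["clock"],s["tool_pos"].round(1))
np.savez(f"wrist_{tag}.npz",TW=T,**f)
cv2.imwrite(f"pics/wrist_{tag}.png",f["image"][:,:,::-1])
seg(f,T)
E
python3 plan.py; python3 wr.py a
```

```text
t 1.82 pos [ 420.8 -204.3  181.6] yaw 103.44 tilt [ 0.0013 -0.0036] w 59.7 F [ 0.3  0.2 -0.3] j [-0.23  0.24  0.68  2.07 -0.19  0.89  0.79]
1.8167 [ 420.8 -204.3  181.6]
1 [349, 0, 75, 183, 3443] mid [537.3 -86.9] dir [ 0.02 -1.  ] len 201.7 wid 44.5 z [ 0.5  7.  16.8] col [186. 186. 184.]
    z prof [(8.0, 0.1), (4.5, -1.4), (8.2, 0.5), (16.9, 0.6), (15.8, 0.4), (11.8, 1.0), (7.3, 0.6), (3.8, 0.3)]
2 [250, 15, 24, 181, 2416] mid [ 411.2 -133.3] dir [ 0.229 -0.974] len 198.7 wid 27.7 z [ 0.2  6.4 14.1] col [164. 122. 119.]
    z prof [(6.4, -0.2), (9.1, -0.4), (11.9, 0.3), (13.8, 0.1), (13.4, -0.1), (4.9, -0.3), (2.6, 0.5), (2.1, -1.0)]
7 [427, 169, 78, 56, 3355] mid [ 661.2 -155.5] dir [-0.808 -0.589] len 108.2 wid 87.5 z [22.  48.  57.9] col [191. 176.  93.]
    z prof [(0.4, 33.6), (0.7, 5.3), (36.3, -0.2), (51.0, -4.8), (53.6, -5.8), (52.5, -5.3), (47.7, -2.5), (38.0, 4.5)]
8 [153, 171, 47, 45, 1563] mid [ 330.6 -241. ] dir [0.988 0.153] len 61.5 wid 61.6 z [12.7 34.4 44.7] col [171. 157. 148.]
    z prof [(0.6, 8.7), (27.1, 1.8), (33.2, -3.8), (36.6, -3.0), (38.9, -2.9), (37.4, 
[... 540 characters left out ...]
1] mid [ 504.  -293.1] dir [ 0.564 -0.826] len 38.7 wid 16.5 z [ 1.1 12.4 30.4] col [143. 140. 134.]
    z prof [(29.8, -3.5), (30.2, 1.3), (29.8, 4.3), (13.5, -0.6), (12.3, 0.5), (10.0, -0.1), (9.9, -1.1), (8.5, -3.8)]
13 [188, 296, 27, 22, 459] mid [ 390.2 -403.1] dir [-0.58  -0.814] len 52.6 wid 32.9 z [0.4 4.7 8.2] col [184. 184. 182.]
    z prof [(8.4, 1.5), (5.0, -2.5), (3.5, -0.2), (3.7, -0.0), (4.0, 0.4), (5.6, -1.0), (7.2, 0.5), (0.7, -4.4)]
14 [188, 296, 149, 33, 380] mid [ 476.4 -414. ] dir [-0.852 -0.524] len 202.4 wid 83.4 z [-0.4 15.5 29.2] col [127.  61.  53.]
    z prof [(24.8, -11.6), (17.5, 14.7), (0.7, 24.0), (0.7, 16.2), (0.4, 7.5), (0.4, -1.1), (0.5, -9.4), (0.4, -17.4)]
```

View pics/wrist_a.png

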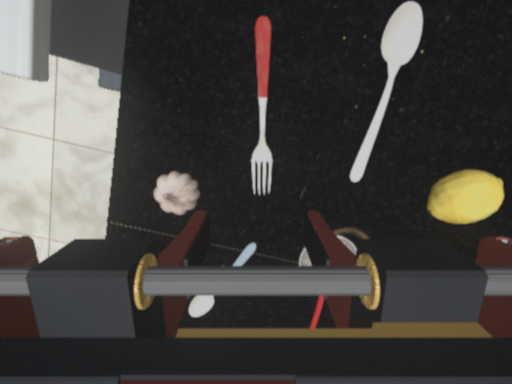

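```bash
python3 plan.py 411 -133 60 103.2
```

```text
t 1.87 pos [ 420.6 -202.5  181.4] yaw 103.43 tilt [ 0.0001 -0.0026] w 59.9 F [-0.5 -1.1  0.4] j [-0.23  0.24  0.68  2.07 -0.19  0.89  0.78]
shift [0.0701 0.0069 0.1212] rot [-0.0005  0.0025  0.004 ] rows 3.4 dyaw -0.2
```

send_rows(deltas="0.07 0.007 0.121 0 0.002 0.004 0.06;0.07 0.007 0.121 0 0.002 0.004 0.06;0.07 0.007 0.121 0 0.002 0.004 0.06;0.07 0.007 0.121 0 0.002 0.004 0.06;0.07 0.007 0.121 0 0.002 0.004 0.06")

```text
clock: 2.28
tool_pos: [408.3, -124.2, 57.6]
tcp_rot: [-0.004, 0.617, 0.787, -0.001]
ft_force: [-1.1, -0.3, 0.4]
width: 60.0
```

```bash
python3 plan.py 411 -132 22.5 103.2
```

```text
t 2.28 pos [ 408.3 -124.2   57.6] yaw 103.8 tilt [-0.0073  0.0039] w 60.0 F [-1.1 -0.3  0.4] j [-0.25  0.4   0.53  2.25 -0.38  0.58  0.81]
shift [-0.0084  0.001   0.0351] rot [-0.0062 -0.0055  0.0106] rows 0.9 dyaw -0.6
```

send_rows(deltas="-0.004 0 0.02 0 0 0 0.06;-0.004 0 0.02 0 0 0 0.06;-0.004 0 0.02 0 0 0 0.06;-0.004 0 0.02 0 0 0 0.06")

```text
clock: 2.62
tool_pos: [412.6, -132.0, 41.5]
tcp_rot: [-0.0, 0.619, 0.786, 0.001]
ft_force: [0.7, -0.2, -0.2]
width: 59.9
```

```bash
python3 plan.py 411 -132 22.5 103.2
```

```text
t 2.62 pos [ 412.6 -132.    41.5] yaw 103.54 tilt [0.0008 0.002 ] w 59.9 F [ 0.7 -0.2 -0.2] j [-0.21  0.44  0.5   2.25 -0.42  0.54  0.85]
shift [ 0.0004 -0.0016  0.019 ] rot [ 0.0012 -0.0018  0.006 ] rows 0.5 dyaw -0.3
```

send_rows(deltas="0 -0.0016 0.019 0 0 0.005 0.06;0 -0.0016 0.019 0 0 0.005 0.06;0 -0.0016 0.019 0 0 0.005 0.06;0 -0.0016 0.019 0 0 0.005 0.02")

```text
clock: 2.95
tool_pos: [410.8, -132.3, 22.3]
tcp_rot: [-0.0, 0.621, 0.784, 0.001]
ft_force: [-0.1, 0.7, -0.4]
width: 56.3
```

send_rows(deltas="0 0 0 0 0 0 0.0;0 0 0 0 0 0 0.0;0 0 0 0 0 0 0.0;0 0 0 0 0 0 0.0;0 0 0 0 0 0 0")

```text
clock: 3.37
tool_pos: [410.5, -132.1, 21.5]
tcp_rot: [-0.001, 0.62, 0.784, 0.001]
ft_force: [-0.7, 1.1, 0.9]
width: 23.9
```

```bash
python3 plan.py 411 -132 22.5 103.2
```

```text
t 3.37 pos [ 410.5 -132.1   21.5] yaw 103.3 tilt [-0.0003  0.002 ] w 23.9 F [-0.7  1.1  0.9] j [-0.18  0.48  0.46  2.26 -0.46  0.49  0.89]
shift [-0.      0.0005 -0.001 ] rot [ 0.0002 -0.002   0.0018] rows 0.0 dyaw -0.1
```

send_rows(deltas="0 0 -0.03 0 0 0 0.0;0 0 -0.07 0 0 0 0.0;0.05 0 -0.11 0 0 0.03 0;0.09 -0.01 -0.14 0 0 0.07 0;0.13 -0.015 -0.15 0 0 0.1 0", squeeze=15)

```text
clock: 3.78
tool_pos: [378.6, -40.0, 158.2]
tcp_rot: [-0.0, 0.659, 0.752, 0.001]
ft_force: [0.4, 2.3, 0.3]
width: 21.7
```

```bash
python3 plan.py 440 115 175 95
```

```text
t 3.78 pos [378.6 -40.  158.2] yaw 97.51 tilt [0.0011 0.0019] w 21.7 F [0.4 2.3 0.3] j [-0.66  0.1   0.7   2.28 -0.09  0.79  0.23]
shift [ 0.1457  0.0811 -0.0164] rot [ 0.0013 -0.0018  0.0438] rows 4.0 dyaw -2.5
```

send_rows(deltas="0.146 0.081 -0.016 0 0 0.044 0;0.146 0.081 -0.016 0 0 0.044 0;0.146 0.081 -0.016 0 0 0.044 0;0.146 0.081 -0.016 0 0 0.044 0;0.146 0.081 -0.016 0 0 0.044 0")

```text
clock: 4.2
tool_pos: [441.4, 123.4, 173.8]
tcp_rot: [-0.001, 0.671, 0.742, 0.003]
ft_force: [1.6, 0.4, 0.6]
width: 22.0
```

send_rows(deltas="0 0 0 0 0 0 0;0 0 0 0 0 0 0;0 0 0 0 0 0 0")

```text
clock: 4.45
tool_pos: [438.4, 114.1, 172.7]
tcp_rot: [-0.001, 0.675, 0.738, 0.0]
ft_force: [0.1, 0.2, -0.4]
width: 22.1
```

```bash
python3 plan.py; python3 wr.py b>/dev/null
python3 - <<'E'
from h import *
f=np.load("wrist_b.npz");T=f["TW"]
im=topdown(f,20,360,600,60,420,0.6,T)
for y in range(100,420,20): cv2.line(im,(int((420-y)/.6),0),(int((420-y)/.6),400),(90,90,0),1)
for x in range(360,600,20): cv2.line(im,(0,int((600-x)/.6)),(800,int((600-x)/.6)),(90,90,0) if x%100 else (255,255,0),1)
cv2.imwrite("pics/top_b.png",im[:,:,::-1])
P=pts(f,T);I=f["image"].astype(int)
m=(P[...,0]>350)&(P[...,0]<600)&(P[...,1]>50)&(P[...,1]<460)&(P[...,2]>26)&(P[...,2]<34)&(I[...,0]>I[...,2]+40)
q=P[m];print(m.sum(),np.median(q[:,2]));print(cv2.minAreaRect(q[:,:2].astype(np.float32)))
E
```

```text
t 4.45 pos [438.4 114.1 172.7] yaw 95.15 tilt [-0.0016  0.0016] w 22.1 F [ 0.1  0.2 -0.4] j [-0.86  0.22  0.58  2.11 -0.16  0.86 -0.1 ]
4823 30.131217793244787
((477.38916015625, 186.17623901367188), (176.23846435546875, 210.63131713867188), 5.005945682525635)
```

View pics/wrist_b.png

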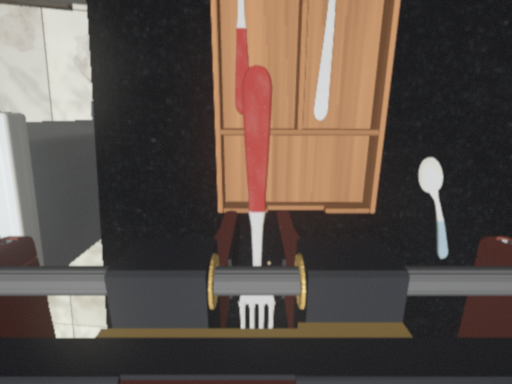

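View pics/top_b.png

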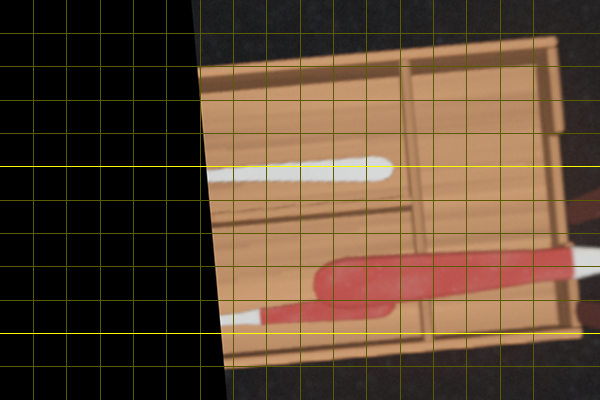

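```bash
cat > tray.py <<'E'
from h import *
C=np.array([473,239.]);a=np.radians(95.0);tx=np.array([np.cos(a),np.sin(a)]);ty=np.array([-np.sin(a),np.cos(a)])
def w2t(p): d=np.asarray(p)[...,:2]-C; return np.stack([d@tx,d@ty],-1)
def t2w(x,y): return C+x*tx+y*ty
E
python3 - <<'E'
from tray import *
for x,y in((43,42.5),(43,-42.5),(-112,0)): print(t2w(x,y).round(1))
f=np.load("wrist_b.npz");P=pts(f,f["TW"]);hsv=cv2.cvtColor(f["image"],cv2.COLOR_RGB2HSV);Q=w2t(P);I=f["image"].astype(int)
def rep(nm,m):
    n,l,st,c=cv2.connectedComponentsWithStats(m.astype(np.uint8))
    for i in range(1,n):
        if st[i,4]<30: continue
        k=l==i;q=Q[k];z=P[k][:,2]
        print(nm,st[i].tolist(),"z",np.percentile(z,[5,50,95]).round(1))
        e=np.linspace(q[:,0].min(),q[:,0].max(),7)
        for A,B in zip(e[:-1],e[1:]):
            kk=(q[:,0]>=A)&(q[:,0]<=B); print("   x",round((A+B)/2),"y",np.percentile(q[kk][:,1],[3,50,97]).round(1),"z",np.median(z[kk]).round(1))
inb=(np.abs(Q[...,1])<82)&(Q[...,0]>-180)
rep("steel",inb&(hsv[...,1]<60)&(hsv[...,2]>120)&(P[...,2]<60))
red=(I[...,0]>110)&(I[...,1]<70)&inb
rep("red low",red&(P[...,2]<50)); rep("red hi",red&(P[...,2]>100))
print("scene (+3.5)")
f=np.load("scene0.npz");P=pts(f)+[3.5,-1,0];hsv=cv2.cvtColor(f["image"],cv2.COLOR_RGB2HSV);Q=w2t(P);I=f["image"].astype(int)
inb=(np.abs(Q[...,1])<82)&(np.abs(Q[...,0])<152)
rep("steel",inb&(hsv[...,1]<70)&(hsv[...,2]>130)); rep("red",inb&(I[...,0]>110)&(I[...,1]<75))
E
```

```text
[426.9 278.1]
[511.6 285.5]
[482.8 127.4]
steel [236, 0, 10, 28, 227] z [ 5.5 18.8 20.3]
   x 33 y [56.3 60.3 64.3] z 19.2
   x 38 y [56.8 60.7 65.3] z 18.7
   x 43 y [57.3 60.2 64.6] z 18.6
   x 47 y [57.2 61.  64.9] z 18.7
   x 52 y [57.9 60.9 64.9] z 18.8
   x 56 y [57.8 62.  64.9] z 17.9
steel [314, 0, 22, 121, 1370] z [ 6.2 14.9 22.6]
   x -48 y [-31.9 -24.8 -17.9] z 8.8
   x -29 y [-32.1 -24.7 -18.2] z 11.1
   x -10 y [-31.1 -25.  -19.3] z 14.4
   x 9 y [-30.8 -25.2 -20.5] z 17.8
   x 28 y [-32.4 -25.5 -21.4] z 20.8
   x 46 y [-33.9 -25.7 -22.3] z 22.2
scene (+3.5)
steel [171, 118, 34, 32, 224] z [ 3.3 11.  21.9]
   x -31 y [-31.9 -24.  -19.2] z 9.6
   x 2 y [-29.4 -26.3 -21.8] z 15.1
   x 35 y [-31.2 -28.  -24.4] z 18.8
   x 69 y [-38.4 -28.8  -3.5] z 15.8
   x 102 y [-45.5 -33.3  -5.4] z 9.0
   x 135 y [-39.6 -28.8 -16.5] z 11.6
steel [148, 130, 19, 16, 83] z [ 3.3  7.1 20. ]
   x 37 y [57.2 59.7 63.1] z 17.9
   x 56 y [57.3 59.1 60.8] z 17.8
   x 74 y [56.1 60.9 78.2] z 12.2
   x 93 y [50.6 63.1 75.9] z 7.5
   x 111 y [51.6 59.9 70.1] z 6.0
   x 129 y [48.6 57.8 70.5] z 5.9
```

```bash
python3 -c "
from tray import *
print(t2w(43,31))"; python3 plan.py 438.3 279 80 95
```

```text
[438.37026742 279.13454399]
t 4.5 pos [438.5 114.  172.8] yaw 95.12 tilt [-0.0013  0.0019] w 21.9 F [ 0.1 -0.7  0. ] j [-0.86  0.21  0.58  2.11 -0.16  0.86 -0.1 ]
shift [0.1641 0.0147 0.0931] rot [-0.0012 -0.002   0.0021] rows 4.5 dyaw -0.1
```

send_rows(deltas="0.164 0.0147 0.08 0 0 0 0;0.164 0.0147 0.08 0 0 0 0;0.164 0.0147 0.08 0 0 0 0;0.164 0.0147 0.08 0 0 0 0;0.164 0.0147 0.08 0 0 0 0")

```text
clock: 4.92
tool_pos: [437.2, 284.0, 91.2]
tcp_rot: [-0.002, 0.673, 0.74, 0.0]
ft_force: [-0.4, 0.6, -0.2]
width: 21.9
```

send_rows(deltas="0 0 0.01 0 0 0 0;0 0 0.01 0 0 0 0;0 0 0.01 0 0 0 0")

```text
clock: 5.17
tool_pos: [438.7, 277.8, 83.2]
tcp_rot: [-0.001, 0.675, 0.738, -0.0]
ft_force: [0.9, -0.5, -0.7]
width: 21.9
```

```bash
python3 plan.py 438.4 279 41 95
```

```text
t 5.17 pos [438.7 277.8  83.2] yaw 95.09 tilt [-0.0013  0.0005] w 21.9 F [ 0.9 -0.5 -0.7] j [-1.01  0.46  0.46  2.03 -0.31  0.72 -0.28]
shift [ 0.0012 -0.0002  0.0422] rot [-0.0013 -0.0006  0.0016] rows 1.0 dyaw -0.1
```

send_rows(deltas="0.001 0 0.02 0 0 0 0;0.001 0 0.042 0 0 0 0;0.001 0 0.042 0 0 0 0;0.001 0 0.042 0 0 0 0;0.001 0 0.042 0 0 0 0")

```text
clock: 5.58
tool_pos: [439.4, 280.5, 42.7]
tcp_rot: [-0.001, 0.675, 0.738, 0.001]
ft_force: [0.2, 0.1, -0.8]
width: 22.0
```

```bash
python3 plan.py 438.4 279 38 95;python3 - <<'E'
from bench import grab_frame
import cv2
for n,(a,b,c,d) in(("scene",(90,200,120,260)),("side",(200,310,220,340))):
    f=grab_frame(n);cv2.imwrite(f"pics/{n}1.png",cv2.resize(f["image"][a:b,c:d,::-1],(0,0),fx=4,fy=4,interpolation=2))
E
```

```text
t 5.58 pos [439.4 280.5  42.7] yaw 95.13 tilt [0.0005 0.0027] w 22.0 F [ 0.2  0.1 -0.8] j [-0.98  0.53  0.41  2.04 -0.36  0.63 -0.24]
shift [-0.0014 -0.0012  0.0047] rot [ 0.0007 -0.0026  0.0022] rows 0.1 dyaw -0.1
```

View pics/side1.png

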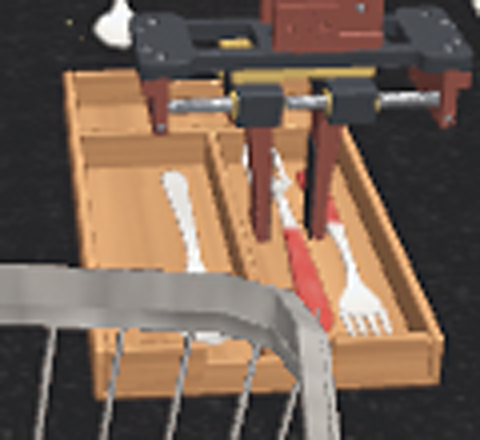

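send_rows(deltas="-0.001 -0.001 0.005 0 0 0 0;-0.001 -0.001 0.005 0 0 0 0;-0.001 -0.001 0.005 0 0 0 0.03;-0.001 -0.001 0.005 0 0 0 0.03;-0.001 -0.001 0.005 0 0 0 0.03")

```text
clock: 6.1
tool_pos: [437.6, 280.5, 36.4]
tcp_rot: [-0.001, 0.674, 0.739, 0.001]
ft_force: [0.2, -0.8, 0.4]
width: 30.0
```

send_rows(deltas="0 0 0 0 0 0 0.03;0 0 0 0 0 0 0.03;0 0 -0.03 0 0 0 0.03;0 0 -0.06 0 0 0 0.05;0 0 -0.09 0 0 0 0.06")

```text
clock: 6.52
tool_pos: [437.3, 279.6, 127.0]
tcp_rot: [-0.001, 0.674, 0.739, -0.0]
ft_force: [0.3, 0.8, 0.0]
width: 40.3
```

```bash
python3 plan.py 539 -86 150 91.1;python3 - <<'E'
from bench import grab_frame
import cv2
ims=[]
for n,(a,b,c,d) in(("scene",(90,200,120,260)),("side",(200,310,220,340))):
    f=grab_frame(n);ims.append(cv2.resize(f["image"][a:b,c:d,::-1],(400,400),interpolation=2))
cv2.imwrite("pics/both2.png",cv2.hconcat(ims))
E
```

```text
t 6.52 pos [437.3 279.6 127. ] yaw 95.23 tilt [-0.0015  0.0007] w 40.3 F [0.3 0.8 0. ] j [-1.05  0.4   0.5   2.   -0.26  0.81 -0.32]
shift [-0.3734  0.0679 -0.0234] rot [-0.0015 -0.0008  0.072 ] rows 9.1 dyaw -4.1
```

View pics/both2.png

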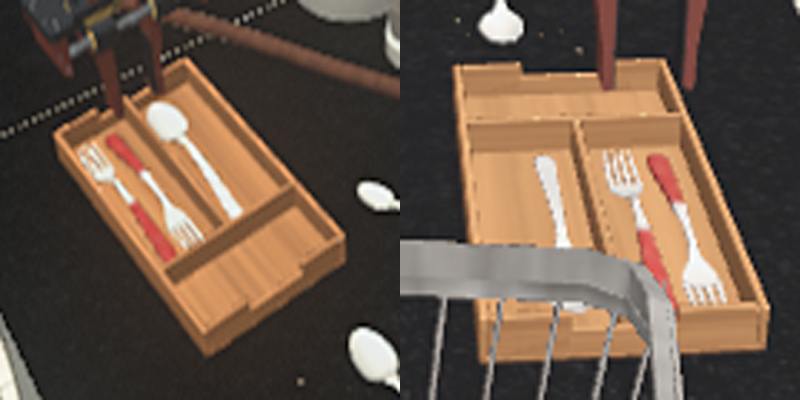

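send_rows(deltas="-0.373 0.068 -0.04 0 0 1.6 0.07;-0.373 0.068 -0.04 0 0 1.6 0.07;-0.373 0.068 -0.04 0 0 1.6 0.07;-0.373 0.068 -0.04 0 0 1.6 0.07;-0.373 0.068 -0.04 0 0 1.6 0.07")

```text
clock: 7.03
tool_pos: [493.2, 78.9, 147.6]
tcp_rot: [-0.001, 0.87, 0.493, 0.0]
ft_force: [1.2, 0.1, -0.3]
width: 69.7
```

```bash
python3 plan.py 539 -86 150 0
```

```text
t 7.03 pos [493.2  78.9 147.6] yaw 59.12 tilt [-0.0006  0.0024] w 69.7 F [ 1.2  0.1 -0.3] j [-0.82  0.37  0.72  2.03 -0.32  0.85 -0.46]
shift [-0.118   0.1239 -0.0028] rot [-2.5000e-03 -7.0000e-04  1.0318e+00] rows 8.3 dyaw -59.1
```

send_rows(deltas="-0.118 0.124 0 0 0 1.6 0.07;-0.118 0.124 0 0 0 1.6 0.07;-0.118 0.124 0 0 0 1.6 0.07;-0.118 0.124 0 0 0 1.6 0.07;-0.118 0.124 0 0 0 1.6 0.07")

```text
clock: 7.45
tool_pos: [540.7, -92.9, 147.9]
tcp_rot: [0.001, 0.98, 0.197, 0.001]
ft_force: [0.2, 0.0, 0.4]
width: 69.8
```

```bash
python3 plan.py 539 -86 150 -60
```

```text
t 7.45 pos [540.7 -92.9 147.9] yaw 22.77 tilt [ 0.002  -0.0023] w 69.8 F [0.2 0.  0.4] j [-0.56  0.5   0.87  1.93 -0.48  0.93 -0.63]
shift [ 0.0012 -0.007  -0.0021] rot [ 0.0017 -0.0029  1.4447] rows 11.6 dyaw -82.8
```

send_rows(deltas="0 0 0 0 0 1.9 0.07;0 0 0 0 0 1.9 0.07;0 0 0 0 0 1.9 0.07;0 0 0 0 0 1.9 0.07;0 0 0 0 0 1.9 0.07")

```text
clock: 7.87
tool_pos: [539.9, -84.1, 146.8]
tcp_rot: [-0.001, 0.994, -0.109, -0.001]
ft_force: [0.6, 0.1, 0.2]
width: 70.2
```

send_rows(deltas="0 0 0 0 0 1.3 0.07;0 0 0 0 0 1.3 0.07;0 0 0 0 0 1.3 0.07;0 0 0 0 0 1.3 0.07;0 0 0 0 0 1.3 0.07")

```text
clock: 8.28
tool_pos: [539.9, -84.0, 146.7]
tcp_rot: [-0.001, 0.912, -0.409, -0.001]
ft_force: [0.2, 0.4, -0.2]
width: 70.0
```

```bash
python3 plan.py 539 -86 100 -88.9
```

```text
t 8.28 pos [539.9 -84.  146.7] yaw -48.33 tilt [-0.001   0.0019] w 70.0 F [ 0.2  0.4 -0.2] j [-0.74  0.67  1.19  1.94 -0.73  1.05 -1.64]
shift [0.001  0.002  0.0467] rot [3.000e-04 2.200e-03 7.081e-01] rows 5.7 dyaw -40.6
```

send_rows(deltas="0 0 0 0 0 0.7 0.07;0 0 0 0 0 0.7 0.07;0 0 0 0 0 0.7 0.07;0 0 0 0 0 0.7 0.07;0 0 0 0 0 0.7 0.07")

```text
clock: 8.7
tool_pos: [539.9, -83.9, 146.7]
tcp_rot: [-0.0, 0.742, -0.67, -0.001]
ft_force: [-0.3, -0.2, 0.2]
width: 70.1
```

```bash
python3 plan.py 539 -86 100 -88.9;python3 wr.py c
```

```text
t 8.7 pos [539.9 -83.9 146.7] yaw -84.14 tilt [-0.0011  0.0018] w 70.1 F [-0.3 -0.2  0.2] j [-0.79  0.78  1.33  1.94 -0.85  1.15 -2.15]
shift [0.002  0.0011 0.0467] rot [0.001  0.0019 0.0831] rows 1.1 dyaw -4.8
8.7 [539.9 -83.9 146.7]
1 [232, 0, 54, 13, 422] mid [ 556.  -250.9] dir [-0.995 -0.098] len 49.3 wid 10.6 z [-0.6  0.7  2. ] col [109.  95.  77.]
    z prof [(0.8, -2.6), (0.5, -1.0), (0.6, 0.2), (0.7, 1.5), (0.9, 1.6), (0.8, 0.3), (0.7, -1.0), (0.8, -2.6)]
2 [470, 0, 42, 70, 2253] mid [ 343.3 -231.3] dir [-0.599  0.801] len 63.0 wid 59.5 z [ 1.  29.3 37.7] col [172. 158. 149.]
    z prof [(27.3, 7.7), (31.6, -0.4), (32.1, -4.8), (32.4, -6.7), (30.3, -5.2), (27.8, 1.2), (1.3, 7.9), (0.7, 22.8)]
3 [0, 14, 95, 180, 12646] mid [ 744.6 -118.9] dir [0.167 0.986] len 180.1 wid 113.3 z [ 0.1 44.5 51.7] col [126. 185. 205.]
    z prof [(45.0, 19.6), (43.7, 0.7), (45.3, -6.3), (46.2, -8.6), (44.2, -8.8), (44.5, -0.1), (1.1, 9.8), (0.5, 43.4)]
4 [90, 39, 92, 88, 5968] mid [ 662.2 -161.5] dir [-0.804 -0.594] len 102.1 wid 77.6 z [ 0.1 48.6 58. ] col [217. 204. 122.]
    z prof [(0.5, -12.8), (0.8, 3.6), (43.7, 4.0), (52.9, 5.2), (54.7, 4.0), (53.6, 3.3), (48.1, 1.7), (37.4, -3.1)]
14 [237, 79, 41, 185, 3390] mid [536.3 -84.6] dir [-0.023  1.   ] len 206.0 wid 44.5 z [ 0.2  6.4 16.9] col [218. 218. 216.]
    z prof [(3.6, 0.1), (7.2, 0.0), (11.9, 0.0), (16.0, 0.1), (16.7, 0.3), (7.2, 0.1), (4.5, -0.2), (8.0, -0.2)]
44 [198, 310, 151, 20, 2308] mid [506.7  85.6] dir [-0.995 -0.097] len 182.6 wid 29.8 z [ 1.2 14.1 27. ] col [139. 103.  76.]
    z prof [(0.7, 15.2), (16.0, -2.2), (15.9, -2.1), (14.3, -1.7), (12.7, -1.2), (12.3, -0.9), (14.7, -1.0), (15.8, -0.9)]
45 [162, 327, 10, 11, 73] mid [634.6 128.3] dir [0.254 0.967] len 18.8 wid 12.2 z [0.4 3.3 7.1] col [191. 189. 184.]
    z prof [(7.0, 2.8), (5.3, 1.2), (4.4, -0.6), (4.5, -1.0), (3.3, -1.2), (2.9, -1.4), (2.2, 1.7), (1.2, 3.0)]
```

View pics/wrist_c.png

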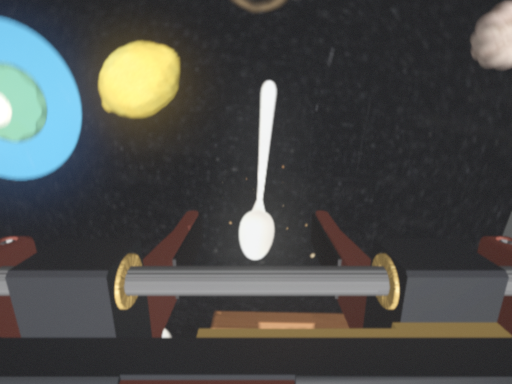

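```bash
python3 plan.py 537 -86 60 -88.7
```

```text
t 8.75 pos [539.8 -83.7 146.4] yaw -84.61 tilt [-0.0018  0.0017] w 69.9 F [ 0.2  0.7 -0.4] j [-0.79  0.79  1.33  1.94 -0.86  1.15 -2.16]
shift [0.0021 0.0029 0.0864] rot [0.0017 0.0018 0.0714] rows 2.1 dyaw -4.1
```

send_rows(deltas="0.002 0.003 0.03 0 0 0.07 0.06;0.002 0.003 0.06 0 0 0.07 0.06;0.002 0.003 0.086 0 0 0.07 0.06;0.002 0.003 0.086 0 0 0.07 0.06;0.002 0.003 0.086 0 0 0.07 0.06")

```text
clock: 9.17
tool_pos: [536.5, -86.3, 60.8]
tcp_rot: [0.0, 0.721, -0.693, -0.002]
ft_force: [0.6, 0.1, -0.1]
width: 59.7
```

```bash
python3 plan.py 537 -86 27.5 -88.7
```

```text
t 9.17 pos [536.5 -86.3  60.8] yaw -87.73 tilt [-0.0028  0.0022] w 59.7 F [ 0.6  0.1 -0.1] j [-0.71  0.86  1.18  2.   -0.98  1.01 -2.13]
shift [-0.0002 -0.0007  0.0333] rot [0.0028 0.0023 0.0169] rows 0.8 dyaw -1.0
```

send_rows(deltas="0 -0.0005 0.033 0.002 0.002 0.016 0.06;0 -0.0005 0.033 0.002 0.002 0.016 0.06;0 -0.0005 0.033 0.002 0.002 0.016 0.06;0 -0.0005 0.033 0.002 0.002 0.016 0.02;0 -0.0005 0.033 0.002 0.002 0.016 0")

```text
clock: 9.58
tool_pos: [538.6, -86.8, 30.2]
tcp_rot: [-0.001, 0.715, -0.699, 0.002]
ft_force: [0.4, -0.8, 0.7]
width: 49.8
```

send_rows(deltas="0 0 0 0 0 0 0;0 0 0 0 0 0 0;0 0 0 0 0 0 0;0 0 0 0 0 0 0;0 0 0 0 0 0 0")

```text
clock: 10.0
tool_pos: [537.7, -86.3, 28.8]
tcp_rot: [-0.001, 0.715, -0.699, 0.0]
ft_force: [-1.7, 0.8, 7.8]
width: 22.7
```

```bash
python3 plan.py
```

```text
t 10.0 pos [537.7 -86.3  28.8] yaw -88.73 tilt [0.0017 0.0004] w 22.7 F [-1.7  0.8  7.8] j [-0.66  0.87  1.08  2.02 -1.01  0.92 -2.14]
```

send_rows(deltas="0 0 0 0 0 0 0.04;0 0 0 0 0 0 0.04;0 0 0.005 0 0 0 0.04;0 0 0.005 0 0 0 0;0 0 0.005 0 0 0 0")

```text
clock: 10.42
tool_pos: [537.5, -86.0, 22.9]
tcp_rot: [-0.0, 0.715, -0.699, 0.0]
ft_force: [1.2, -0.7, -0.3]
width: 30.2
```

send_rows(deltas="0 0 0 0 0 0 0;0 0 0 0 0 0 0;0 0 0 0 0 0 0;0 0 0 0 0 0 0;0 0 0 0 0 0 0")

```text
clock: 10.83
tool_pos: [537.7, -86.1, 23.3]
tcp_rot: [-0.001, 0.715, -0.699, 0.0]
ft_force: [0.2, -0.2, -0.4]
width: 29.0
```

```bash
python3 plan.py; python3 wr.py d >/dev/null
```

```text
t 10.83 pos [537.7 -86.1  23.3] yaw -88.73 tilt [0.0015 0.0002] w 29.0 F [ 0.2 -0.2 -0.4] j [-0.65  0.87  1.06  2.02 -1.01  0.91 -2.14]
```

View pics/wrist_d.png

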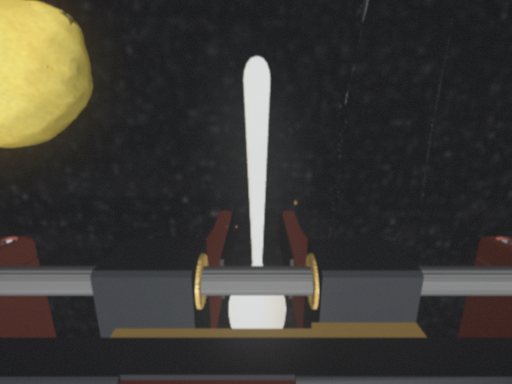

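send_rows(deltas="0 0 -0.03 0 0 0 0;0 0 -0.07 0 0 0 0;0 0 -0.11 0 0 -0.1 0;0 0 -0.13 0 0 -0.2 0;-0.03 0 -0.14 0 0 -0.35 0", squeeze=20)

```text
clock: 11.3
tool_pos: [537.7, -62.0, 167.3]
tcp_rot: [-0.001, 0.818, -0.576, 0.004]
ft_force: [0.2, -0.6, -1.3]
width: 28.2
```

send_rows(deltas="0 0 0 0 0 -1 0;0 0 0 0 0 -1 0;0 0 0 0 0 -1 0;0 0 0 0 0 -1 0;0 0 0 0 0 -1 0")

```text
clock: 11.72
tool_pos: [536.8, -56.0, 163.5]
tcp_rot: [-0.0, 0.956, -0.292, 0.001]
ft_force: [-0.4, -0.6, -0.8]
width: 28.6
```

```bash
python3 plan.py 475 60 180 60
```

```text
t 11.72 pos [536.8 -56.  163.5] yaw -33.94 tilt [0.0017 0.0004] w 28.6 F [-0.4 -0.6 -0.8] j [-0.76  0.55  1.07  1.94 -0.58  1.   -1.58]
shift [-0.116  -0.0618 -0.0166] rot [ 0.     -0.002  -1.6395] rows 13.1 dyaw 93.9
```

send_rows(deltas="-0.116 -0.062 -0.016 0 0 -1.6 0;-0.116 -0.062 -0.016 0 0 -1.6 0;-0.116 -0.062 -0.016 0 0 -1.6 0;-0.116 -0.062 -0.016 0 0 -1.6 0;-0.116 -0.062 -0.016 0 0 -1.6 0")

```text
clock: 12.13
tool_pos: [474.4, 64.6, 179.2]
tcp_rot: [-0.001, 1.0, 0.02, 0.0]
ft_force: [-0.3, -0.5, 0.3]
width: 28.3
```

send_rows(deltas="0 0 0 0 0 -1 0;0 0 0 0 0 -1 0;0 0 0 0 0 -1 0;0 0 0 0 0 -1 0;0 0 0 0 0 -1 0")

```text
clock: 12.55
tool_pos: [475.8, 60.3, 179.4]
tcp_rot: [0.0, 0.946, 0.323, 0.001]
ft_force: [1.2, -0.2, -0.7]
width: 28.4
```

```bash
python3 plan.py 512 130 175 95;  python3 -c "
from tray import *
print(t2w(43,-60))"
```

```text
t 12.55 pos [475.8  60.3 179.4] yaw 37.66 tilt [0.0017 0.0005] w 28.4 F [ 1.2 -0.2 -0.7] j [-0.93  0.3   0.86  2.05 -0.29  0.91 -0.83]
shift [ 0.0712 -0.0331  0.0045] rot [ 0.0014 -0.0012 -1.0008] rows 8.0 dyaw 57.3
[529.02398495 287.06571658]
```

send_rows(deltas="0.071 -0.033 0 0 0 -1 0;0.071 -0.033 0 0 0 -1 0;0.071 -0.033 0 0 0 -1 0;0.071 -0.033 0 0 0 -1 0;0.071 -0.033 0 0 0 -1 0")

```text
clock: 12.97
tool_pos: [512.4, 130.0, 179.1]
tcp_rot: [0.001, 0.801, 0.599, 0.0]
ft_force: [0.2, -1.1, -0.9]
width: 28.2
```

```bash
python3 plan.py 512 130 175 95
```

```text
t 12.97 pos [512.4 130.  179.1] yaw 73.53 tilt [ 0.0012 -0.0005] w 28.2 F [ 0.2 -1.1 -0.9] j [-0.86  0.36  0.66  1.94 -0.27  0.93 -0.36]
shift [-0.0001 -0.0004  0.0041] rot [ 0.0012  0.0004 -0.3748] rows 3.0 dyaw 21.5
```

send_rows(deltas="0 0 0 0 0 -0.375 0;0 0 0 0 0 -0.375 0;0 0 0 0 0 -0.375 0;0 0 0 0 0 -0.375 0;0 0 0 0 0 -0.375 0")

```text
clock: 13.38
tool_pos: [512.4, 129.4, 179.4]
tcp_rot: [0.0, 0.68, 0.733, 0.001]
ft_force: [0.4, 0.6, -0.2]
width: 28.6
```

```bash
python3 wr.py e >/dev/null
python3 - <<'E'
from tray import *
f=np.load("wrist_e.npz");T=f["TW"];P=pts(f,T);Q=w2t(P);I=f["image"].astype(int);hsv=cv2.cvtColor(f["image"],cv2.COLOR_RGB2HSV)
m=(np.abs(Q[...,0])<170)&(np.abs(Q[...,1])<95)&(P[...,2]>26)&(P[...,2]<34)&(hsv[...,1]>80)
r=cv2.minAreaRect(P[m][:,:2].astype(np.float32));print(m.sum(),r,np.median(P[m][:,2]))
Q=w2t(P)
w=(hsv[...,1]<60)&(hsv[...,2]>120)
for nm,m in (("held",w&(P[...,2]>100)&(P[...,2]<200)&(np.abs(Q[...,1])<150)),("stored",w&(P[...,2]<40)&(np.abs(Q[...,1])<82)&(Q[...,0]>-70))):
    q=Q[m];
    if len(q)<10: print(nm,len(q));continue
    e=np.linspace(q[:,0].min(),q[:,0].max(),7)
    for A,B in zip(e[:-1],e[1:]):
        k=(q[:,0]>=A)&(q[:,0]<=B); print(nm,"x",round((A+B)/2),"y",np.percentile(q[k][:,1],[3,50,97]).round(1),"z",np.median(P[m][k][:,2]).round(1))
E
python3 plan.py 529 287 90 95
```

```text
4775 ((476.9576416015625, 192.0751495361328), (176.84934997558594, 221.2250213623047), 4.702083587646484) 30.18197842964986
held x -176 y [-48.  -29.8 -12.2] z 161.1
held x -146 y [-47.3 -30.2 -12.4] z 172.8
held x -116 y [-34.  -30.5 -27.2] z 173.9
held x -86 y [-35.4 -30.8 -26.2] z 171.0
held x -56 y [-36.8 -31.  -25.3] z 165.9
held x -26 y [-38.  -31.3 -24.6] z 161.5
stored x -57 y [-42.5  27.2  39.9] z 9.2
stored x -34 y [-17.6  29.3  41.6] z 8.1
stored x -11 y [18.6 29.8 42.2] z 8.1
stored x 12 y [-30.7  27.9  36.5] z 13.8
stored x 35 y [-29.8  28.7  63.2] z 19.6
stored x 58 y [-29.2  29.8  63.3] z 19.3
t 13.43 pos [512.3 129.5 179.3] yaw 94.34 tilt [0.0014 0.0003] w 28.6 F [-0.  -0.2  0.1] j [-0.79  0.34  0.57  1.93 -0.23  0.93 -0.03]
shift [0.1558 0.0284 0.0894] rot [ 0.0014 -0.0002 -0.0115] rows 4.4 dyaw 0.7
```

View pics/wrist_e.png

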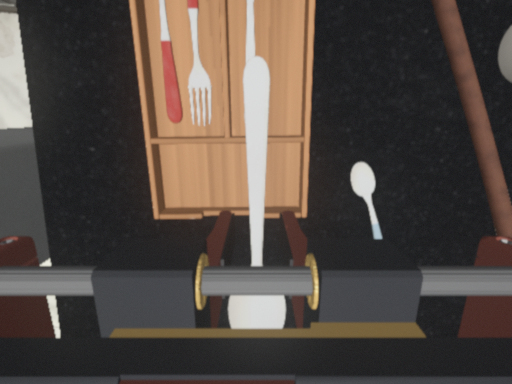

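send_rows(deltas="0.155 0.028 0.08 0 0 -0.0115 0;0.155 0.028 0.08 0 0 -0.0115 0;0.155 0.028 0.08 0 0 -0.0115 0;0.155 0.028 0.08 0 0 -0.0115 0;0.155 0.028 0.08 0 0 -0.0115 0")

```text
clock: 13.85
tool_pos: [525.6, 293.4, 96.0]
tcp_rot: [-0.001, 0.673, 0.74, -0.0]
ft_force: [-1.1, 0.8, -0.0]
width: 28.6
```

send_rows(deltas="0 0 0.01 0 0 0 0;0 0 0.01 0 0 0 0;0 0 0.01 0 0 0 0")

```text
clock: 14.1
tool_pos: [528.0, 284.1, 89.2]
tcp_rot: [0.001, 0.675, 0.738, -0.0]
ft_force: [0.2, -0.1, -0.3]
width: 28.7
```

```bash
python3 plan.py 528.6 286 52 95
```

```text
t 14.1 pos [528.  284.1  89.2] yaw 95.08 tilt [ 0.001  -0.0017] w 28.7 F [ 0.2 -0.1 -0.3] j [-0.92  0.57  0.47  1.83 -0.34  0.82 -0.18]
shift [0.0019 0.0007 0.0372] rot [0.0009 0.0017 0.0014] rows 0.9 dyaw -0.1
```

send_rows(deltas="0.002 0.0005 0.02 0 0 0 0;0.002 0.0005 0.037 0 0 0 0;0.002 0.0005 0.037 0 0 0 0;0.002 0.0005 0.037 0 0 0 0;0.002 0.0005 0.037 0 0 0 0")

```text
clock: 14.52
tool_pos: [529.3, 287.5, 53.9]
tcp_rot: [0.001, 0.675, 0.738, 0.001]
ft_force: [-0.0, -0.5, 0.4]
width: 28.4
```

```bash
python3 plan.py 528.6 286 51 95;python3 - <<'E'
from bench import grab_frame
import cv2
ims=[]
for n,(a,b,c,d) in(("scene",(90,200,120,260)),("side",(200,310,220,340))):
    f=grab_frame(n);ims.append(cv2.resize(f["image"][a:b,c:d,::-1],(400,400),interpolation=2))
cv2.imwrite("pics/both3.png",cv2.hconcat(ims))
E
```

```text
t 14.52 pos [529.3 287.5  53.9] yaw 95.15 tilt [0.0029 0.0008] w 28.4 F [-0.  -0.5  0.4] j [-0.9   0.62  0.45  1.84 -0.37  0.76 -0.16]
shift [-0.0014 -0.0009  0.0029] rot [ 0.003  -0.0005  0.0026] rows 0.1 dyaw -0.1
```

View pics/both3.png

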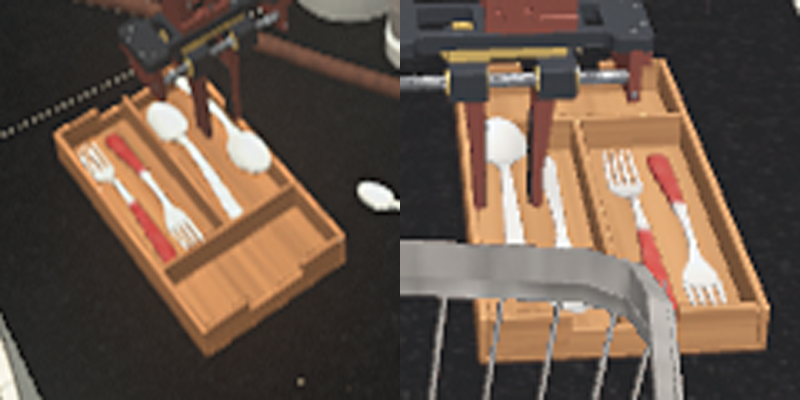

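send_rows(deltas="-0.001 -0.001 0.003 0 0 0 0;-0.001 -0.001 0.003 0 0 0 0;-0.001 -0.001 0.003 0 0 0 0.05;-0.001 -0.001 0.003 0 0 0 0.05;-0.001 -0.001 0.003 0 0 0 0.05")

```text
clock: 15.03
tool_pos: [527.5, 287.5, 49.5]
tcp_rot: [0.0, 0.674, 0.739, 0.001]
ft_force: [-0.7, 0.9, 0.7]
width: 45.0
```

send_rows(deltas="0 0 0 0 0 0 0.05;0 0 -0.03 0 0 0 0.05;0 0 -0.06 0 0 0 0.05;-0.03 0 -0.09 0 0 0 0.06;-0.06 0 -0.11 0 0 0 0.06")

```text
clock: 15.45
tool_pos: [533.2, 229.1, 161.6]
tcp_rot: [0.001, 0.672, 0.74, 0.002]
ft_force: [1.3, -0.7, 0.1]
width: 58.6
```

```bash
python3 plan.py 657 94 150 113;python3 - <<'E'
from bench import grab_frame
import cv2
ims=[]
for n,(a,b,c,d) in(("scene",(90,200,120,260)),("side",(200,310,220,340))):
    f=grab_frame(n);ims.append(cv2.resize(f["image"][a:b,c:d,::-1],(400,400),interpolation=2))
cv2.imwrite("pics/both4.png",cv2.hconcat(ims))
E
python3 wr.py f >/dev/null
```

```text
t 15.45 pos [533.2 229.1 161.6] yaw 95.5 tilt [0.0033 0.0016] w 58.6 F [ 1.3 -0.7  0.1] j [-0.88  0.45  0.53  1.83 -0.28  0.94 -0.14]
shift [-0.1464  0.1103  0.0118] rot [ 0.0036 -0.0008 -0.3054] rows 4.4 dyaw 17.5
```

View pics/both4.png

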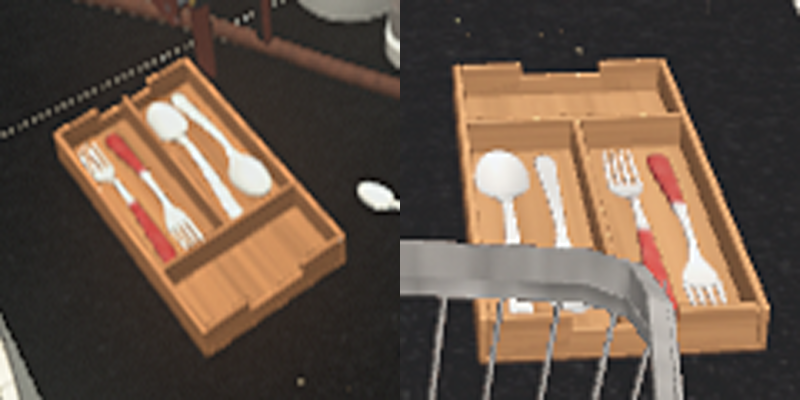

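View pics/wrist_f.png

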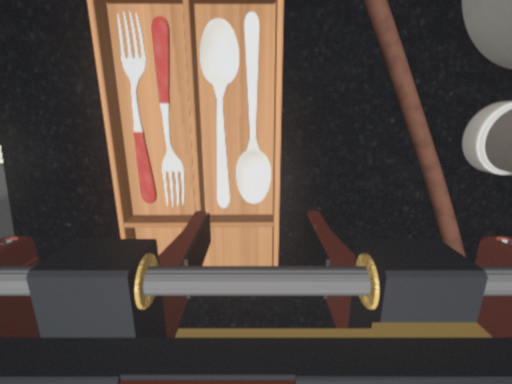

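Run:
```python
from tray import *
f=np.load("wrist_f.npz");T=f["TW"];P=pts(f,T);Q=w2t(P);hsv=cv2.cvtColor(f["image"],cv2.COLOR_RGB2HSV)
w=(hsv[...,1]<60)&(hsv[...,2]>120)&(P[...,2]<50)&(P[...,2]>4)&(np.abs(Q[...,0])<155)
n,l,st,c=cv2.connectedComponentsWithStats(w.astype(np.uint8))
for i in range(1,n):
    if st[i,4]<200: continue
    k=l==i;q=Q[k];z=P[k][:,2];print(st[i].tolist(),"x",q[:,0].min().round(),q[:,0].max().round())
    e=np.linspace(q[:,0].min(),q[:,0].max(),8)
    for A,B in zip(e[:-1],e[1:]):
        kk=(q[:,0]>=A)&(q[:,0]<=B); print("  ",round((A+B)/2),np.percentile(q[kk][:,1],[3,50,97]).round(1),np.median(z[kk]).round(1))
```

```text
[475, 0, 35, 21, 382] x 129.0 149.0
   130 [-277.2 -275.9 -274.7] 36.9
   133 [-275.1 -274.2 -272.7] 35.1
   136 [-274.6 -272.9 -271.6] 39.1
   139 [-273.  -271.5 -269.7] 37.9
   142 [-271.2 -270.1 -268.5] 34.3
   145 [-270.4 -269.  -267.4] 31.9
   148 [-269.  -268.1 -267.1] 27.4
[117, 11, 30, 121, 1522] x 32.0 146.0
   40 [56.2 60.  69.8] 18.7
   56 [57.4 60.3 69.3] 19.0
   73 [57.5 60.3 67.6] 16.3
   89 [50.9 60.7 70.6] 9.9
   105 [49.2 61.3 72.7] 7.8
   122 [49.9 62.6 73.4] 8.0
   138 [50.9 61.5 72.9] 9.4
[235, 11, 37, 193, 3174] x -48.0 146.0
   -34 [-76.1 -59.3 -42.7] 12.1
   -7 [-77.2 -59.4 -41.8] 10.6
   21 [-66.9 -58.7 -51.7] 19.1
   49 [-62.8 -58.8 -54.4] 21.9
   77 [-63.9 -58.9 -53.5] 18.0
   105 [-65.  -59.  -52.1] 13.0
   132 [-66.  -58.2 -51.2] 9.0
[200, 18, 40, 191, 3503] x -57.0 140.0
   -43 [-31.8 -24.6 -16.8] 9.3
   -15 [-31.3 -25.  -17.5] 13.5
   13 [-30.4 -25.5 -18.5] 18.7
   42 [-29.6 -25.9 -19.6] 22.1
   70 [-36.8 -25.9 -15.6] 17.3
   98 [-44.7 -25.9  -8.7] 10.2
   126 [-42.5 -26.5 -10.5] 12.2
[159, 103, 26, 104, 1204] x -53.0 60.0
   -45 [20.3 29.8 40.9] 9.0
   -29 [19.  29.8 42.7] 7.6
   -13 [18.8 29.9 42.3] 7.9
   3 [21.1 30.4 40.2] 10.2
   19 [27.5 30.3 37.3] 17.0
   35 [27.5 30.1 38. ] 18.8
   52 [26.2 30.4 38.7] 18.8
[463, 102, 49, 73, 1637] x -14.0 61.0
   -9 [-322.6 -309.8 -304.1] 25.4
   2 [-305.4 -300.1 -296.1] 21.8
   12 [-297.7 -295.  -292.7] 20.4
   23 [-295.7 -293.4 -291.8] 20.3
   34 [-298.4 -295.3 -292.9] 20.0
   45 [-306.1 -300.8 -296.6] 20.9
   55 [-322.3 -310.8 -304.7] 19.5
```

send_rows(deltas="-0.146 0.11 0.012 0 0 -0.305 0.06;-0.146 0.11 0.012 0 0 -0.305 0.06;-0.146 0.11 0.012 0 0 -0.305 0.06;-0.146 0.11 0.012 0 0 -0.305 0.06;-0.146 0.11 0.012 0 0 -0.305 0.06")

```text
clock: 16.02
tool_pos: [658.2, 87.4, 146.2]
tcp_rot: [0.001, 0.555, 0.832, -0.001]
ft_force: [-0.1, -1.0, 0.0]
width: 60.2
```

send_rows(deltas="0 0 0 0 0 0 0.06;0 0 0 0 0 0 0.06")

```text
clock: 16.18
tool_pos: [655.5, 92.3, 145.9]
tcp_rot: [-0.0, 0.554, 0.832, -0.0]
ft_force: [-0.6, 0.2, 0.1]
width: 60.0
```

```bash
python3 plan.py 660 92 60 113.6;python3 wr.py g
```

```text
t 16.18 pos [655.5  92.3 145.9] yaw 112.67 tilt [-0.0007  0.    ] w 60.0 F [-0.6  0.2  0.1] j [-0.51  0.59  0.45  1.62 -0.29  1.    0.42]
shift [-0.002   0.0041  0.0859] rot [-0.0006 -0.0003 -0.0162] rows 2.1 dyaw 0.9
16.1833 [655.5  92.3 145.9]
1 [0, 0, 224, 165, 30303] mid [479.5 135.4] dir [0.928 0.372] len 229.0 wid 155.8 z [ 0.6  6.  30.4] col [210. 170. 135.]
    z prof [(13.6, 18.2), (6.7, -9.0), (5.7, -3.1), (5.7, -1.5), (5.9, -0.1), (5.9, 2.8), (6.4, -1.0), (12.4, -19.3)]
2 [375, 0, 31, 239, 5251] mid [752.6 187.2] dir [ 0.398 -0.918] len 237.8 wid 49.2 z [14.  26.5 54.3] col [148. 109.  94.]
    z prof [(19.2, -4.1), (21.1, -1.1), (23.9, 1.1), (27.8, 1.8), (33.8, 1.0), (42.2, -1.6), (52.2, -5.5), (54.6, -7.9)]
3 [433, 0, 79, 96, 4371] mid [775.4 276. ] dir [ 0.547 -0.837] len 84.9 wid 64.8 z [ 3.4 32.  57.5] col [169. 165. 160.]
    z prof [(1.4, 21.4), (31.0, 4.7), (33.8, -3.2), (35.0, -6.7), (34.9, -7.2), (34.8, -4.9), (34.4, 1.7), (25.4, 13.5)]
13 [227, 115, 60, 127, 2973] mid [657.4  91.1] dir [ 0.418 -0.908] len 142.0 wid 63.3 z [-0.3  2.2 12.2] col [171. 174. 175.]
    z prof [(5.2, -2.2), (3.1, 0.1), (1.2, 0.9), (0.8, 0.2), (1.4, -0.9), (10.2, -2.4), (8.3, -0.7), (5.7, -0.2)]
80 [158, 210, 49, 46, 66] mid [597.8   1.8] dir [-0.353 -0.936] len 80.1 wid 12.2 z [-0.4  0.4  1.4] col [87. 65. 62.]
    z prof [(0.5, 0.5), (0.5, -2.7), (-0.0, -0.6), (1.0, 0.7), (0.4, 0.6), (0.8, 0.2), (0.3, 0.1), (0.4, 0.2)]
104 [191, 296, 132, 1, 132] mid [713.  -42.6] dir [0.922 0.386] len 161.4 wid 2.2 z [-0.4  0.5  1.5] col [80. 80. 81.]
    z prof [(0.5, 0.0), (0.3, 0.1), (0.2, 0.2), (0.8, -0.2), (0.3, 0.1), (0.8, -0.2), (0.4, 0.1), (0.5, 0.0)]
124 [175, 325, 162, 12, 332] mid [729.2 -86.5] dir [-0.919 -0.393] len 206.6 wid 14.3 z [-0.4  0.6  1.7] col [110.  96.  73.]
    z prof [(0.6, 0.3), (0.6, 0.3), (0.7, -0.1), (0.7, -0.1), (0.8, -0.6), (0.5, -0.5), (0.6, -0.3), (0.6, -0.2)]
```

View pics/wrist_g.png

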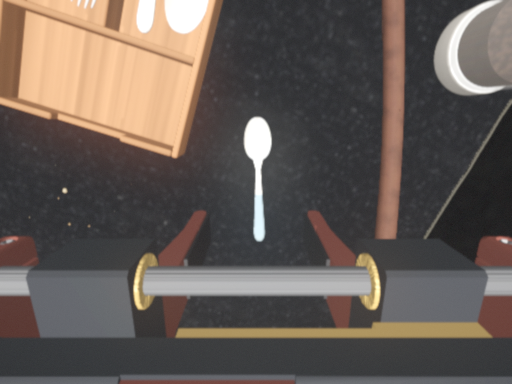

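```bash
cat > ts.py <<'E'
import sys
from h import *
f=np.load(sys.argv[1]);P=pts(f,f["TW"]);x0,y0=float(sys.argv[2]),float(sys.argv[3])
im=f["image"];m=(np.hypot(P[...,0]-x0,P[...,1]-y0)<95)&(P[...,2]>2)&(P[...,2]<20)&(im.min(-1)>110)
n,l,st,c=cv2.connectedComponentsWithStats(m.astype(np.uint8));i=1+np.argmax(st[1:,4])
q=P[l==i];mu=q.mean(0)[:2];V=np.linalg.svd(q[:,:2]-mu,full_matrices=False)[2][0];t=(q[:,:2]-mu)@V
print("mid",(mu+V*(t.max()+t.min())/2).round(1),"len",np.ptp(t).round(1),"ang",np.degrees(np.arctan2(V[1],V[0])).round(1),"zmax",np.percentile(q[:,2],99).round(1))
E
python3 ts.py wrist_g.npz 657 92;python3 plan.py 658 92 60 113.6
```

```text
mid [658.7  91.2] len 137.2 ang -66.2 zmax 13.6
t 16.23 pos [654.9  93.9 146.2] yaw 112.8 tilt [-0.0008  0.0009] w 60.0 F [-0.1  0.7  0.2] j [-0.52  0.59  0.45  1.62 -0.29  1.    0.42]
shift [-0.0031  0.0021  0.0862] rot [-0.0004 -0.0011 -0.014 ] rows 2.1 dyaw 0.8
```

send_rows(deltas="-0.003 0.002 0.03 0 0 -0.014 0.05;-0.003 0.002 0.06 0 0 -0.014 0.05;-0.003 0.002 0.086 0 0 -0.014 0.05;-0.003 0.002 0.086 0 0 -0.014 0.05;-0.003 0.002 0.086 0 0 -0.014 0.05")

```text
clock: 16.65
tool_pos: [657.2, 92.7, 60.4]
tcp_rot: [-0.001, 0.547, 0.837, -0.0]
ft_force: [1.0, -0.1, -0.0]
width: 50.1
```

```bash
python3 plan.py 658.5 91.5 22 113.8
```

```text
t 16.65 pos [657.2  92.7  60.4] yaw 113.7 tilt [-0.002   0.0004] w 50.1 F [ 1.  -0.1 -0. ] j [-0.48  0.69  0.4   1.67 -0.34  0.85  0.48]
shift [-0.0017  0.0008  0.0384] rot [-0.0017 -0.0012 -0.0017] rows 0.9 dyaw 0.1
```

send_rows(deltas="-0.001 0.001 0.02 0 0 0 0.05;-0.001 0.001 0.038 0 0 0 0.05;-0.001 0.001 0.038 0 0 0 0.05;-0.001 0.001 0.038 0 0 0 0.02;-0.001 0.001 0.038 0 0 0 0", squeeze=12)

```text
clock: 17.07
tool_pos: [661.3, 90.6, 25.7]
tcp_rot: [0.001, 0.548, 0.837, 0.001]
ft_force: [-0.3, 0.1, -0.2]
width: 40.0
```

send_rows(deltas="0 0 0 0 0 0 0;0 0 0 0 0 0 0;0 0 0 0 0 0 0;0 0 0 0 0 0 0;0 0 0 0 0 0 0")

```text
clock: 17.48
tool_pos: [660.7, 90.1, 24.6]
tcp_rot: [0.001, 0.548, 0.837, 0.001]
ft_force: [-0.4, 0.3, 6.8]
width: 19.8
```

```bash
python3 plan.py
```

```text
t 17.48 pos [660.7  90.1  24.6] yaw 113.55 tilt [0.0026 0.0008] w 19.8 F [-0.4  0.3  6.8] j [-0.46  0.74  0.38  1.68 -0.36  0.79  0.5 ]
```

send_rows(deltas="0 0 0 0 0 0 0.04;0 0 0 0 0 0 0.04;0 0 0.003 0 0 0 0.04;0 0 0.003 0 0 0 0;0 0 0.003 0 0 0 0")

```text
clock: 17.9
tool_pos: [659.9, 89.9, 20.0]
tcp_rot: [0.0, 0.548, 0.837, 0.0]
ft_force: [0.3, -0.2, -0.6]
width: 30.0
```

send_rows(deltas="0 0 0 0 0 0 0;0 0 0 0 0 0 0;0 0 0 0 0 0 0;0 0 0 0 0 0 0;0 0 0 0 0 0 0")

```text
clock: 18.32
tool_pos: [660.2, 90.0, 20.5]
tcp_rot: [0.001, 0.548, 0.837, 0.001]
ft_force: [-0.2, -0.6, -1.0]
width: 20.1
```

```bash
python3 plan.py
```

```text
t 18.32 pos [660.2  90.   20.5] yaw 113.55 tilt [0.0014 0.0003] w 20.1 F [-0.2 -0.6 -1. ] j [-0.46  0.75  0.38  1.68 -0.36  0.78  0.5 ]
```

send_rows(deltas="0 0 -0.03 0 0 0 0;0 0 -0.07 0 0 0 0;0 0 -0.1 0 0 0 0;0 0 -0.1 0 0 -0.1 0;0 0 -0.1 0 0 -0.2 0")

```text
clock: 18.73
tool_pos: [661.6, 90.2, 123.4]
tcp_rot: [0.002, 0.46, 0.888, 0.002]
ft_force: [-0.8, -0.9, -1.2]
width: 20.2
```

```bash
python3 -c "
from tray import *
print(t2w(-126.5,0),t2w(-98,0))"; python3 plan.py 484 113 130 185
```

```text
[484.02520146 112.98137069] [481.54126279 141.37291959]
t 18.73 pos [661.6  90.2 123.4] yaw 125.27 tilt [0.006  0.0011] w 20.2 F [-0.8 -0.9 -1.2] j [-0.47  0.61  0.38  1.63 -0.27  0.95  0.63]
shift [ 0.1212 -0.1318 -0.0077] rot [ 0.0037  0.0053 -1.0426] rows 8.3 dyaw 59.7
```

send_rows(deltas="0.121 -0.132 -0.008 0 0 -1.04 0;0.121 -0.132 -0.008 0 0 -1.04 0;0.121 -0.132 -0.008 0 0 -1.04 0;0.121 -0.132 -0.008 0 0 -1.04 0;0.121 -0.132 -0.008 0 0 -1.04 0")

```text
clock: 19.15
tool_pos: [476.5, 113.7, 128.0]
tcp_rot: [-0.001, 0.163, 0.987, -0.0]
ft_force: [-1.7, 0.1, -0.1]
width: 20.4
```

```bash
python3 plan.py 484 113 110 185
```

```text
t 19.15 pos [476.5 113.7 128. ] yaw 161.28 tilt [-0.0028  0.0002] w 20.4 F [-1.7  0.1 -0.1] j [-0.53  0.33  0.24  2.05 -0.11  0.78  1.02]
shift [-0.0073  0.0018  0.018 ] rot [-1.00e-04 -2.80e-03 -4.14e-01] rows 3.3 dyaw 23.7
```

send_rows(deltas="0 0 0 0 0 -0.414 0;0 0 0 0 0 -0.414 0;0 0 0 0 0 -0.414 0;0 0 0.02 0 0 -0.414 0;0 0 0.02 0 0 -0.414 0")

```text
clock: 19.57
tool_pos: [481.4, 112.9, 106.6]
tcp_rot: [-0.0, -0.04, 0.999, -0.0]
ft_force: [-0.3, -0.4, -0.7]
width: 20.1
```

send_rows(deltas="0 0 0.01 0 0 0 0;0 0 0.01 0 0 0 0;0 0 0.01 0 0 0 0")

```text
clock: 19.82
tool_pos: [482.4, 113.2, 98.1]
tcp_rot: [0.0, -0.039, 0.999, -0.0]
ft_force: [-0.1, 0.4, 0.4]
width: 20.1
```

```bash
python3 wr.py h>/dev/null
python3 - <<'E'
from tray import *
f=np.load("wrist_h.npz");P=pts(f,f["TW"]);Q=w2t(P)
im=f["image"];hsv=cv2.cvtColor(im,cv2.COLOR_RGB2HSV)
m=(P[...,2]>75)&(P[...,2]<130)&(np.abs(Q[...,0]+127)<40)&(np.abs(Q[...,1])<100)&(im.min(-1)>110)
q=Q[m];print(m.sum());
for A in range(-90,90,15):
    k=(q[:,1]>=A)&(q[:,1]<A+15)
    if k.sum()>5: print("y",A,"x",np.percentile(q[k][:,0],[3,50,97]).round(1),np.median(P[m][k][:,2]).round(1))
m=(np.abs(Q[...,1])<95)&(Q[...,0]>-165)&(Q[...,0]<0)&(P[...,2]>26)&(P[...,2]<34)&(hsv[...,1]>80)
print(m.sum(),cv2.minAreaRect(Q[m].astype(np.float32)))
E
python3 plan.py 484 113 70 185
```

```text
4043
y -75 x [-131.4 -126.6 -122.9] 83.2
y -60 x [-132.5 -127.1 -121.1] 85.1
y -30 x [-129.9 -126.1 -122.4] 90.0
y -15 x [-129.2 -126.  -122.4] 90.5
y 0 x [-128.3 -125.8 -122.9] 90.3
y 15 x [-129.2 -125.2 -121. ] 88.1
y 30 x [-136.7 -125.  -113.2] 83.1
y 45 x [-137.1 -124.9 -112.3] 81.8
y 60 x [-133.8 -124.3 -115.2] 84.5
4185 ((-78.98713684082031, 27.899574279785156), (120.42078399658203, 157.76361083984375), 89.9067611694336)
t 19.87 pos [482.7 113.3  98.4] yaw -175.52 tilt [0.0013 0.    ] w 20.1 F [ 0.3 -0.3 -0.3] j [-0.45  0.38  0.14  2.06 -0.08  0.71  1.4 ]
shift [-0.0013 -0.0004  0.0284] rot [-0.0001  0.0013 -0.009 ] rows 0.7 dyaw 360.5
```

View pics/wrist_h.png

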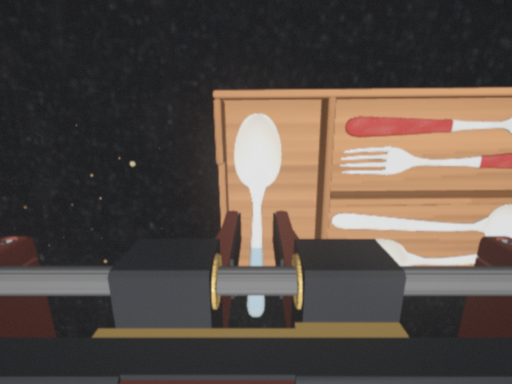

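send_rows(deltas="-0.001 0 0.028 0 0 -0.009 0;-0.001 0 0.045 0 0 -0.009 0;-0.001 0 0.065 0 0 -0.009 0;-0.001 0 0.065 0 0 -0.009 0;-0.001 0 0.065 0 0 -0.009 0")

```text
clock: 20.28
tool_pos: [483.3, 113.2, 33.2]
tcp_rot: [-0.0, -0.044, 0.999, -0.0]
ft_force: [0.2, -0.2, 0.2]
width: 20.1
```

```bash
python3 plan.py 484 113 27 185
```

```text
t 20.28 pos [483.3 113.2  33.2] yaw -174.97 tilt [-0.0001 -0.0004] w 20.1 F [ 0.2 -0.2  0.2] j [-0.42  0.49  0.12  2.09 -0.11  0.56  1.43]
shift [-0.0006 -0.0003  0.0062] rot [-0.0004 -0.0001  0.0006] rows 0.1 dyaw 360.0
```

Release with the opening limited to 24 mm (outer 51 mm), then rise.

send_rows(deltas="0 0 0.005 0 0 0 0;0 0 0.005 0 0 0 0;0 0 0.005 0 0 0 0.024;0 0 0.005 0 0 0 0.024;0 0 0.005 0 0 0 0.024")

```text
clock: 20.7
tool_pos: [484.1, 113.5, 28.9]
tcp_rot: [0.001, -0.044, 0.999, 0.0]
ft_force: [-0.3, 0.7, 0.6]
width: 24.1
```

send_rows(deltas="0 0 0 0 0 0 0.024;0 0 -0.03 0 0 0 0.024;0 0 -0.06 0 0 0 0.04;0 0 -0.1 0 0 0 0.05;0 0 -0.13 0 0 0 0.05")

```text
clock: 21.12
tool_pos: [483.7, 113.2, 160.8]
tcp_rot: [0.001, -0.044, 0.999, 0.0]
ft_force: [1.0, 0.6, -0.6]
width: 40.5
```

```bash
python3 plan.py 412 -357 150 65; python3 wr.py i >/dev/null;  python3 - <<'E'
from tray import *
f=np.load("wrist_i.npz");P=pts(f,f["TW"]);Q=w2t(P);im=f["image"]
m=(P[...,2]>3)&(P[...,2]<30)&(np.abs(Q[...,0]+112)<38)&(np.abs(Q[...,1])<82)&(im.min(-1)>120)
q=Q[m]
for A in range(-90,90,15):
    k=(q[:,1]>=A)&(q[:,1]<A+15)
    if k.sum()>5: print("y",A,"x",np.percentile(q[k][:,0],[3,50,97]).round(1),np.median(P[m][k][:,2]).round(1))
E
```

```text
t 21.12 pos [483.7 113.2 160.8] yaw -174.96 tilt [0.0024 0.0004] w 40.5 F [ 1.   0.6 -0.6] j [-0.46  0.28  0.16  2.   -0.06  0.86  1.39]
shift [ 0.1127 -0.4621  0.0104] rot [2.7000e-03 1.2000e-03 2.0951e+00] rows 16.8 dyaw 240.0
y -90 x [-147.9 -120.2  -91.3] 5.4
y -75 x [-147.7 -119.   -91.6] 5.6
y -60 x [-148.5 -119.8  -92.1] 5.7
y -45 x [-148.2 -115.7  -77.6] 5.7
y -30 x [-147.6 -112.4  -76.2] 5.6
y -15 x [-147.8 -112.5  -76.4] 5.7
y 0 x [-147.7 -112.7  -76.5] 5.7
y 15 x [-147.4 -111.3  -76.3] 5.7
y 30 x [-147.2 -112.   -76.2] 6.1
y 45 x [-147.8 -112.7  -76.5] 6.1
y 60 x [-147.6 -112.4  -76.3] 5.7
y 75 x [-147.5 -114.7  -76.8] 5.6
```

View pics/wrist_i.png

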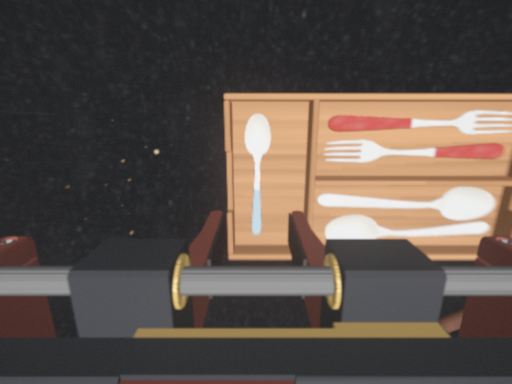

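send_rows(deltas="0.113 -0.462 0.01 0 0 2.095 0.05;0.113 -0.462 0.01 0 0 2.095 0.05;0.113 -0.462 0.01 0 0 2.095 0.05;0.113 -0.462 0.01 0 0 2.095 0.05;0.113 -0.462 0.01 0 0 2.095 0.05")

```text
clock: 21.58
tool_pos: [451.4, -94.2, 154.0]
tcp_rot: [0.001, 0.268, 0.963, 0.001]
ft_force: [1.0, -0.8, -0.1]
width: 50.0
```

```bash
python3 plan.py 412 -357 150 65
```

```text
t 21.58 pos [451.4 -94.2 154. ] yaw 148.92 tilt [0.0024 0.0005] w 50.0 F [ 1.  -0.8 -0.1] j [-0.22  0.24  0.38  2.1  -0.12  0.82  1.26]
shift [-0.1019 -0.2454  0.0038] rot [2.6000e-03 3.0000e-04 1.4647e+00] rows 11.7 dyaw -83.9
```

send_rows(deltas="-0.102 -0.245 0.004 0 0 1.46 0.05;-0.102 -0.245 0.004 0 0 1.46 0.05;-0.102 -0.245 0.004 0 0 1.46 0.05;-0.102 -0.245 0.004 0 0 1.46 0.05;-0.102 -0.245 0.004 0 0 1.46 0.05")

```text
clock: 22.0
tool_pos: [421.9, -300.7, 150.7]
tcp_rot: [0.001, 0.551, 0.834, 0.001]
ft_force: [0.5, 0.2, 0.3]
width: 50.3
```

```bash
python3 plan.py 400 -380 150 65
```

```text
t 22.0 pos [ 421.9 -300.7  150.7] yaw 113.1 tilt [0.0023 0.0001] w 50.3 F [0.5 0.2 0.3] j [ 0.07  0.37  0.58  1.98 -0.26  0.86  1.19]
shift [-0.0644 -0.0513  0.0007] rot [ 2.400e-03 -1.000e-04  8.395e-01] rows 6.7 dyaw -48.1
```

send_rows(deltas="-0.064 -0.051 0 0 0 0.84 0.05;-0.064 -0.051 0 0 0 0.84 0.05;-0.064 -0.051 0 0 0 0.84 0.05;-0.064 -0.051 0 0 0 0.84 0.05;-0.064 -0.051 0 0 0 0.84 0.05")

```text
clock: 22.42
tool_pos: [400.4, -378.8, 150.3]
tcp_rot: [0.0, 0.782, 0.623, 0.0]
ft_force: [-0.3, 0.1, 0.1]
width: 49.9
```

send_rows(deltas="0 0 0 0 0 0.2 0.05;0 0 0 0 0 0.2 0.05;0 0 0 0 0 0.2 0.05;0 0 0 0 0 0.2 0.05;0 0 0 0 0 0.2 0.05")

```text
clock: 22.83
tool_pos: [401.2, -377.6, 150.5]
tcp_rot: [0.0, 0.837, 0.547, 0.001]
ft_force: [-1.0, 0.2, -0.2]
width: 50.1
```

```bash
python3 wr.py j>/dev/null; python3 ts.py wrist_j.npz 412 -357;python3 plan.py 412 -357 60 65
```

```text
mid [ 410.6 -357.1] len 138.1 ang -116.0 zmax 13.6
t 22.88 pos [ 401.2 -377.7  150.5] yaw 66.31 tilt [0.0016 0.0003] w 50.1 F [ 0.5 -1.2 -0.5] j [ 0.08  0.48  0.79  1.92 -0.42  0.92  0.66]
shift [0.0232 0.0014 0.0905] rot [ 0.0013 -0.0009  0.0228] rows 2.2 dyaw -1.3
```

View pics/wrist_j.png

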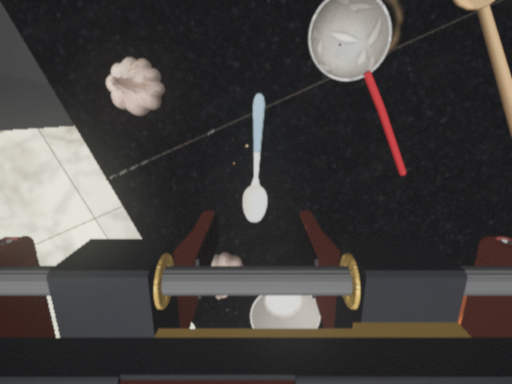

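```bash
python3 - <<'E'
from h import *
f=np.load("wrist_j.npz");P=pts(f,f["TW"]);a=np.radians(64);d=P-np.array([410.6,-357,0]);lx=d[...,0]*np.cos(a)+d[...,1]*np.sin(a);ly=d[...,0]*np.sin(a)-d[...,1]*np.cos(a)
m=(P[...,2]>45)&(P[...,2]<140)&(np.abs(lx)<60)&(np.abs(ly)<110);m[230:]=0;print(m.sum(),P[m].max(0) if m.any() else 0)
f=np.load("scene0.npz");P=pts(f);d=P-np.array([407,-356,0]);lx=d[...,0]*np.cos(a)+d[...,1]*np.sin(a);ly=d[...,0]*np.sin(a)-d[...,1]*np.cos(a)
m=(P[...,2]>45)&(P[...,2]<300)&(np.abs(lx)<60)&(np.abs(ly)<110);print(m.sum())
E
python3 plan.py 410.6 -357 60 64
```

```text
191 [ 437.66890852 -353.20125018  139.99003332]
0
t 22.88 pos [ 401.2 -377.7  150.5] yaw 66.31 tilt [0.0016 0.0003] w 50.1 F [ 0.5 -1.2 -0.5] j [ 0.08  0.48  0.79  1.92 -0.42  0.92  0.66]
shift [0.0226 0.0001 0.0905] rot [ 0.0013 -0.0009  0.0403] rows 2.2 dyaw -2.3
```

send_rows(deltas="0.0226 0 0.03 0 0 0.04 0.05;0.0226 0 0.06 0 0 0.04 0.05;0.0226 0 0.09 0 0 0.04 0.05;0.0226 0 0.09 0 0 0.04 0.05;0.0226 0 0.09 0 0 0.04 0.05")

```text
clock: 23.3
tool_pos: [409.6, -356.8, 60.0]
tcp_rot: [-0.001, 0.848, 0.529, -0.0]
ft_force: [-0.7, 0.2, 0.8]
width: 49.9
```

```bash
python3 plan.py 410.6 -357 20 64
```

```text
t 23.3 pos [ 409.6 -356.8   60. ] yaw 63.9 tilt [-0.001   0.0015] w 49.9 F [-0.7  0.2  0.8] j [ 0.12  0.6   0.69  1.99 -0.55  0.75  0.69]
shift [0.0003 0.001  0.04  ] rot [-0.0015 -0.0009 -0.0017] rows 1.0 dyaw 0.1
```

send_rows(deltas="0 0.001 0.02 0 0 0 0.05;0 0.001 0.039 0 0 0 0.05;0 0.001 0.039 0 0 0 0.05;0 0.001 0.039 0 0 0 0.05;0 0.001 0.039 0 0 0 0.05")

```text
clock: 23.72
tool_pos: [412.1, -358.6, 23.4]
tcp_rot: [0.001, 0.849, 0.529, 0.001]
ft_force: [-0.3, 0.1, 0.6]
width: 50.1
```

```bash
python3 plan.py 410.6 -357 20.5 64
```

```text
t 23.72 pos [ 412.1 -358.6   23.4] yaw 63.86 tilt [ 0.0033 -0.0011] w 50.1 F [-0.3  0.1  0.6] j [ 0.16  0.65  0.64  2.   -0.61  0.68  0.73]
shift [ 0.0008 -0.002   0.0029] rot [ 0.0035 -0.0005 -0.0024] rows 0.1 dyaw 0.1
```

send_rows(deltas="0.001 -0.001 0.002 0.002 0 0 0.04;0.001 -0.001 0.002 0.002 0 0 0.02;0.001 -0.001 0.002 0.002 0 0 0;0.001 -0.001 0.002 0.002 0 0 0;0.001 -0.001 0.002 0.002 0 0 0")

```text
clock: 24.13
tool_pos: [411.2, -356.2, 19.8]
tcp_rot: [-0.0, 0.849, 0.529, 0.0]
ft_force: [-0.4, 0.4, 1.5]
width: 20.3
```

send_rows(deltas="0 0 0 0 0 0 0;0 0 0 0 0 0 0;0 0 0 0 0 0 0;0 0 0 0 0 0 0")

```text
clock: 24.47
tool_pos: [411.1, -356.2, 19.8]
tcp_rot: [-0.0, 0.849, 0.529, 0.0]
ft_force: [-0.8, -0.0, 5.0]
width: 20.6
```

```bash
python3 plan.py
```

```text
t 24.47 pos [ 411.1 -356.2   19.8] yaw 63.88 tilt [0.     0.0011] w 20.6 F [-0.8 -0.   5. ] j [ 0.16  0.66  0.63  2.01 -0.62  0.68  0.73]
```

send_rows(deltas="0 0 -0.03 0 0 0 0;0 0 -0.07 0 0 0 0;0 0 -0.1 0 0 0 0;0 0 -0.13 0 0 -0.1 0;0 0 -0.13 0 0 -0.2 0")

```text
clock: 24.88
tool_pos: [412.6, -358.5, 154.3]
tcp_rot: [0.003, 0.79, 0.613, 0.001]
ft_force: [0.7, -0.6, -0.9]
width: 20.1
```

```bash
python3 plan.py 481.5 141 150 185
```

```text
t 24.88 pos [ 412.6 -358.5  154.3] yaw 75.54 tilt [ 0.0052 -0.0032] w 20.1 F [ 0.7 -0.6 -0.9] j [ 0.05  0.45  0.76  1.93 -0.39  0.91  0.75]
shift [ 0.5009 -0.058   0.0031] rot [ 0.0023  0.0068 -1.9104] rows 15.3 dyaw 109.5
```

send_rows(deltas="0.5 -0.058 0 0 0 -1.91 0;0.5 -0.058 0 0 0 -1.91 0;0.5 -0.058 0 0 0 -1.91 0;0.5 -0.058 0 0 0 -1.91 0;0.5 -0.058 0 0 0 -1.91 0")

```text
clock: 25.3
tool_pos: [439.9, -148.3, 149.7]
tcp_rot: [-0.0, 0.563, 0.826, 0.0]
ft_force: [0.8, 0.2, 0.1]
width: 20.3
```

```bash
python3 plan.py 481.5 141 140 185
```

```text
t 25.3 pos [ 439.9 -148.3  149.7] yaw 111.47 tilt [-0.0001  0.001 ] w 20.3 F [0.8 0.2 0.1] j [-0.28  0.28  0.6   2.11 -0.22  0.82  0.83]
shift [0.2539 0.1446 0.01  ] rot [ 9.0000e-04 -7.0000e-04 -1.2834e+00] rows 10.3 dyaw 73.5
```

send_rows(deltas="0.254 0.145 0.01 0 0 -1.283 0;0.254 0.145 0.01 0 0 -1.283 0;0.254 0.145 0.01 0 0 -1.283 0;0.254 0.145 0.01 0 0 -1.283 0;0.254 0.145 0.01 0 0 -1.283 0")

```text
clock: 25.72
tool_pos: [471.0, 57.9, 142.8]
tcp_rot: [-0.0, 0.281, 0.96, 0.001]
ft_force: [0.3, -0.8, -0.1]
width: 20.3
```

```bash
python3 plan.py 481.5 141 120 185
```

```text
t 25.72 pos [471.   57.9 142.8] yaw 147.3 tilt [-0.0001  0.0013] w 20.3 F [ 0.3 -0.8 -0.1] j [-0.54  0.29  0.38  2.08 -0.15  0.8   0.93]
shift [0.036  0.0756 0.0229] rot [ 1.30e-03 -4.00e-04 -6.58e-01] rows 5.3 dyaw 37.7
```

send_rows(deltas="0.036 0.0756 0.023 0 0 -0.658 0;0.036 0.0756 0.023 0 0 -0.658 0;0.036 0.0756 0.023 0 0 -0.658 0;0.036 0.0756 0.023 0 0 -0.658 0;0.036 0.0756 0.023 0 0 -0.658 0")

```text
clock: 26.13
tool_pos: [481.8, 139.8, 119.2]
tcp_rot: [-0.001, -0.028, 1.0, 0.0]
ft_force: [-0.1, -0.3, -1.2]
width: 20.4
```

send_rows(deltas="0 0 0.02 0 0 -0.04 0;0 0 0.02 0 0 -0.04 0;0 0 0.02 0 0 -0.04 0;0 0 0.02 0 0 -0.04 0")

```text
clock: 26.47
tool_pos: [482.2, 138.7, 100.2]
tcp_rot: [-0.0, -0.043, 0.999, 0.0]
ft_force: [-0.4, 0.6, -0.0]
width: 20.6
```

```bash
python3 wr.py k>/dev/null
python3 - <<'E'
from tray import *
f=np.load("wrist_k.npz");P=pts(f,f["TW"]);Q=w2t(P)
im=f["image"];hsv=cv2.cvtColor(im,cv2.COLOR_RGB2HSV)
def rep(nm,m):
  q=Q[m];print(nm,m.sum())
  for A in range(-90,90,15):
    k=(q[:,1]>=A)&(q[:,1]<A+15)
    if k.sum()>5: print("y",A,"x",np.percentile(q[k][:,0],[3,50,97]).round(1),np.median(P[m][k][:,2]).round(1))
w=(im.min(-1)>110)&(np.abs(Q[...,0]+112)<42)&(np.abs(Q[...,1])<100)
rep("held",w&(P[...,2]>75)&(P[...,2]<130)); rep("A",w&(P[...,2]>7)&(P[...,2]<25)&(hsv[...,1]<70))
m=(np.abs(Q[...,1])<95)&(Q[...,0]>-165)&(Q[...,0]<0)&(P[...,2]>26)&(P[...,2]<34)&(hsv[...,1]>80)
print(m.sum(),cv2.minAreaRect(Q[m].astype(np.float32)))
k=m&(Q[...,0]>-85)&(Q[...,0]<-60)&(Q[...,1]>20)&(Q[...,1]<70);print("divider rim x",np.percentile(Q[k][:,0],[3,50,97]).round(1))
E
python3 plan.py 481.5 141 60 185
```

```text
held 3180
y -75 x [-110.1 -100.   -90.5] 86.9
y -60 x [-112.7 -100.   -87.8] 84.6
y -30 x [-103.1 -100.   -97.4] 92.2
y -15 x [-103.  -100.6  -97.5] 92.6
y 0 x [-104.1 -100.5  -97. ] 92.8
y 15 x [-104.6 -100.5  -96.4] 91.6
y 30 x [-105.2 -100.5  -95.3] 89.5
y 45 x [-105.7 -100.5  -94.8] 87.2
y 60 x [-104.5 -100.5  -96. ] 84.8
A 1627
y -30 x [-129.2 -129.  -127.4] 17.1
y -15 x [-128.7 -125.4 -122. ] 17.5
y 0 x [-128.3 -124.9 -122.6] 17.4
y 15 x [-131.1 -125.3 -118.9] 14.5
y 30 x [-137.1 -125.7 -112.5] 10.0
y 45 x [-137.4 -125.4 -112.4] 9.5
y 60 x [-133.7 -124.8 -116.2] 12.2
3950 ((-78.87716674804688, 26.493019104003906), (157.5410919189453, 122.18478393554688), 0.10874490439891815)
divider rim x [-71.7 -69.2 -65.9]
t 26.52 pos [482.5 138.8 100.4] yaw -175.05 tilt [-0.0001  0.0011] w 20.5 F [-0.4  0.1 -0.2] j [-0.53  0.38  0.19  2.04 -0.11  0.72  1.38]
shift [0.0008 0.0022 0.0404] rot [ 0.0011  0.     -0.0008] rows 1.0 dyaw 360.0
```

View pics/wrist_k.png

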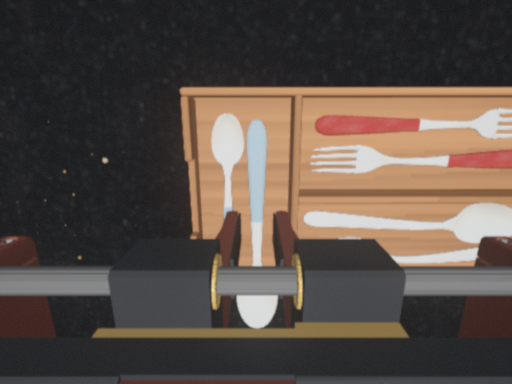

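send_rows(deltas="0.001 0.002 0.03 0 0 0 0;0.001 0.002 0.045 0 0 0 0;0.001 0.002 0.055 0 0 0 0;0.001 0.002 0.055 0 0 0 0;0.001 0.002 0.055 0 0 0 0")

```text
clock: 26.93
tool_pos: [481.3, 140.8, 45.2]
tcp_rot: [-0.0, -0.044, 0.999, 0.0]
ft_force: [0.1, 0.3, -0.8]
width: 19.9
```

```bash
python3 plan.py 481.5 141 39 185;python3 - <<'E'
from tray import *
from bench import monitor
print(w2t(monitor.get_state()["tool_pos"]), w2t([482.5,138.8]))
E
```

```text
t 26.93 pos [481.3 140.8  45.2] yaw -174.98 tilt [-0.0005  0.0008] w 19.9 F [ 0.1  0.3 -0.8] j [-0.51  0.48  0.16  2.08 -0.13  0.6   1.41]
shift [-0.0003  0.0002  0.0062] rot [ 0.0009 -0.0004  0.0004] rows 0.1 dyaw 360.0
[-98.54667541   0.33868696] [-100.6466883    -0.73084421]
```

send_rows(deltas="0 0 0.005 0 0 0 0;0 0 0.005 0 0 0 0;0 0 0.005 0 0 0 0;0 0 0.005 0 0 0 0.0235;0 0 0.005 0 0 0 0.0235")

```text
clock: 27.35
tool_pos: [481.3, 141.0, 40.4]
tcp_rot: [0.0, -0.044, 0.999, 0.001]
ft_force: [-0.0, 0.2, -0.6]
width: 23.3
```

send_rows(deltas="0 0 0 0 0 0 0.0235;0 0 0 0 0 0 0.0235;0 0 -0.03 0 0 0 0.024;0 0 -0.07 0 0 0 0.04;0 0 -0.11 0 0 0 0.05")

```text
clock: 27.77
tool_pos: [480.2, 140.3, 150.5]
tcp_rot: [-0.001, -0.044, 0.999, -0.0]
ft_force: [0.6, 0.6, -1.2]
width: 34.2
```

```bash
python3 plan.py 420 0 220 185; python3 wr.py l>/dev/null
```

```text
t 27.77 pos [480.2 140.3 150.5] yaw -174.95 tilt [-0.0028 -0.0003] w 34.2 F [ 0.6  0.6 -1.2] j [-0.55  0.31  0.21  2.   -0.08  0.84  1.36]
shift [ 0.0725 -0.1344 -0.0692] rot [-0.0001 -0.0028  0.0008] rows 4.0 dyaw 360.0
```

View pics/wrist_l.png

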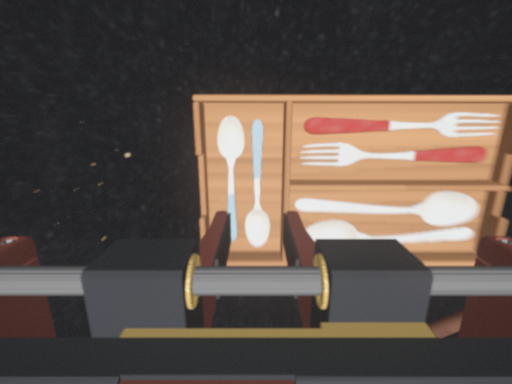

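Both teaspoons lie in the short bay (A at column 232, B at column 258). I'll retreat to open air and make a last check.

send_rows(deltas="0.07 -0.13 -0.07 0 0 0 0.05;0.07 -0.13 -0.07 0 0 0 0.05;0.07 -0.13 -0.07 0 0 0 0.05;0.07 -0.13 -0.07 0 0 0 0.05;0.07 -0.13 -0.07 0 0 0 0.05")

```text
clock: 28.23
tool_pos: [421.7, -0.6, 222.5]
tcp_rot: [0.002, -0.041, 0.999, 0.001]
ft_force: [0.7, -0.5, -0.4]
width: 49.7
```

send_rows(deltas="0 0 0 0 0 0 0.05;0 0 0 0 0 0 0.05;0 0 0 0 0 0 0.05;0 0 0 0 0 0 0.05;0 0 0 0 0 0 0.05")

```text
clock: 28.65
tool_pos: [422.8, 5.9, 219.1]
tcp_rot: [-0.001, -0.045, 0.999, 0.0]
ft_force: [0.1, -0.0, 0.4]
width: 50.2
```

Run:
```python
from bench import grab_frame,monitor
from tray import *
import cv2
f=grab_frame("scene");np.savez("scene9.npz",**f);cv2.imwrite("pics/scene9.png",f["image"][:,:,::-1])
g=grab_frame("side")
cv2.imwrite("pics/fin.png",cv2.hconcat([cv2.resize(f["image"][90:200,120:260,::-1],(400,400),interpolation=2),cv2.resize(g["image"][200:310,220:340,::-1],(400,400),interpolation=2)]))
o=np.load("scene0.npz");d=np.abs(o["image"].astype(int)-f["image"]).max(-1)
for n,(a,b,c,e) in {"strainer":(230,300,290,358),"wood":(218,292,333,416)}.items(): print(n,(d[a:b,c:e]>40).sum())
# heights in short bay from wrist_l
w=np.load("wrist_l.npz");P=pts(w,w["TW"]);Q=w2t(P);im=w["image"]
for nm,x in(("A",-125),("B",-98)):
    for y in range(-75,80,25):
        m=(np.abs(Q[...,0]-x)<4)&(np.abs(Q[...,1]-y)<8)&(im[...,2]>130)
        if m.sum()>10: print(nm,y,np.percentile(P[m][:,2],70).round(1))
print(monitor.get_state()["clock"])
```

```text
strainer 4
wood 1
A -75 6.4
A -50 13.3
A -25 16.9
A 0 17.7
A 25 15.3
A 50 8.1
A 75 12.9
B -75 12.7
B -50 7.5
B -25 16.1
B 0 18.1
B 25 229.9
B 50 13.4
B 75 294.3
28.75
```

View pics/fin.png

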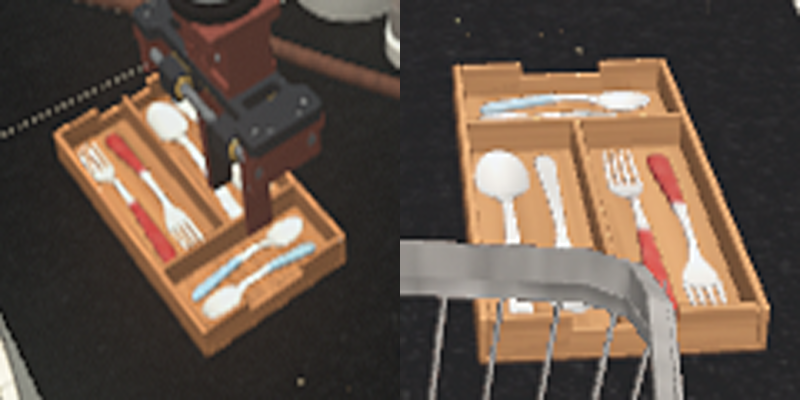

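View pics/scene9.png

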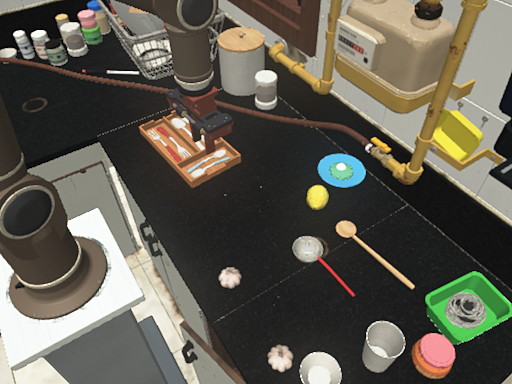

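```bash
python3 -c "
from bench import workorder
print(workorder.hand_in())"
```

```text
the job is handed in; nothing more can be done
None
```

The job is handed in, at about 29 s of the 112 s allowed. The order was fork, table spoon, then the two teaspoons. The fork and the table spoon each lie beside the stored piece of their own kind. Both teaspoons lie side by side, head to tail, in the short bay.

**Last checks:**
- **Lying flat:** wrist-camera depth showed the fork and the table spoon flat on the bay floor. Their tops are at about 19 and 22 mm, the same as the stored pieces. The teaspoons' tops are at about 18 mm, as expected. Two of teaspoon B's height samples were unusable because the gripper hid those spots.
- **Left alone:** comparing start and end scene pictures shows the strainer and the wooden spoon unmoved. The stored pieces look unmoved too.
- **Forces:** readings at the end of each move never passed about 8 N. The highest came from the first closes on the table spoon and teaspoon A, which were too high; I opened, lowered and gripped again.
- **Disagreement:** the scene camera read about 3 to 4 mm low in x against the side and wrist cameras, so I positioned from the wrist camera.

The table spoon was released about 20 mm above the bay floor, because the fingers had to stay above the tray rim. It landed flat and clear of the stored spoon.

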